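# Clamp the clay extruder barrel and bayonet-lock its die cap

## Robot

A 7-joint arm with a two-finger parallel gripper is mounted at the origin on the work surface. World frame = base frame: x ahead of the robot, y to its left, z up, the work surface at z = 0. Lengths are in m, angles in rad, forces in N, time in s.
With the tool pointing down it reaches from about 0.4 to 0.85 m from the base axis. Payload 4.5 kg.
Tool frame: the origin (TCP) lies midway between the tips of the shut fingers; the grasp point (between the pads) lies 19 mm behind it; x points along the fingers, y is the direction in which the jaws open and shut, and the axes are right-handed (so a half turn about x gives the same grasp; the last joint's range is limited). The gripper opens to 88 mm and grips with 3 to 60 N. Pads are 18 mm wide; open, the fingers measure 123 mm over their backs; the gripper's body (75 mm by 187 mm) begins 45 mm behind the grasp point.
Start: joints at [1.329, 0.689, -0.195, 1.565, 0.157, 0.902, -0.215], TCP at [0.17, -0.601, 0.199] pointing down, gripper open.
Joint ranges: [-3.01, 3.01], [-0.46, 2.08], [-1.47, 1.51], [0.13, 2.56], [-1, 4.14], [0.04, 2.09], [-2.66, 2.66]. Speed limits (rad/s): [2.57, 2.57, 3.14, 3.14, 3.14, 3.14, 3.14].

## Interface

Orientations are given as a unit quaternion [x, y, z, w].
In Python, from plant import r gives the robot as it stands.
- The arm moves only by the tool arm_command, never from a script. Its argument "plan" is a list of rows, each a list of 5 numbers: the finger opening in m, from 0 to 0.0881, then the shift along the tool's x, y, z in m, then the turn about the tool's x in rad. In form: [[grip, dx, dy, dz, roll], ...]. A call has 1 to 12 rows; each row shifts and turns the commanded pose from where the row before left it, along the tool's axes as they then stand; what a row does not reach is not made up. A row lasts 1/8 s, in which the tool goes at most 62.5 mm and 10.7 degrees, less where a joint would pass 70% of its speed; a pose out of reach is approached as far as the arm can. A call is refused whole if a number of a shift passes 0.0625 or a number of a turn 0.188, either way. A call with a gripper value outside its range is refused whole. The fingers move at their own pace and stop on an object; "force" is the grip in N (left out, the last holds). Time passes only in rows, so rows that do not move let the fingers close. It gives the time, the measured TCP pose, the force and the opening at its end, in the units of the state.
- r.get_state(): the state, without advancing time (a new reading comes with each control period).
- r.snapshot(name): name is "scene" or "top" or "wrist"; returns (picture, depth): 420x560x3 uint8, red, green, blue; 420x560 float32, m along the optical axis (not along the pixel's ray), 0 where there is no reading.
- r.calibration(name): a dict with "fx", "fy", "cx", "cy" (pixels), "k1" (the pictures are not rectified: a ray, as slopes to the right and down, at radius r is drawn at 1 + k1 r^2 times it, then the intrinsics apply), "eye" and "orientation" of the camera in the world; the wrist camera has in their place "mount" (4x4, takes a point from camera to tool coordinates, whose origin is the TCP and whose axes are the tool frame's). Camera axes: x right, y down, z forward; pixel columns grow to the right and rows downward; lengths in m; the calibration is good to about 2 mm. A picture is of the moment at which its call begins: read the wrist's pose just before it. calibration takes no time and is no camera call.
- r.finish_job(): hands the job in, once; it reports no verdict.
The state is a dict: "clock": time; "q": joint angles; "qd": joint speeds; "joint_torque": joint torques, N m; "tool_pos": TCP position; "eef_rot": TCP orientation; "contact_force": force on the tool from outside, world axes, zero at the start; "moment": the same for the moment, N m; "opening": opening from 0.0 (shut) to 1.0 (fully open).
Only numpy, scipy, OpenCV 4.12 (cv2) and the standard library are available. Lean on these libraries where they do the work, as an engineer would, in place of code of your own. Each camera call takes 0.05 s, during which the arm holds its last target.

## Task

Throw the red toggle handle over past its dead point so that the clamp locks the clay-extruder barrel in its leaning cradle. Then fit the orange-topped die cap on the barrel's mouth: with the cap's lugs through the gaps of the collar push it down against its spring, turn it clockwise (seen from above the mouth) about a quarter-turn to the stop, and let it spring up into its lock. Leave everything else on the bench where it is.

Things in the scene. Friction and masses are not known exactly. Their poses are not given: they have to be found in the camera images.
- barrel: Loose aluminium extruder barrel, a tube 50 mm across, 180 mm long, 1.1 kg, in the green cradle, leaning 30 deg from vertical, mouth up and roughly towards the robot. Origin: centre of its foot; z along the barrel to the mouth. Unclamped it turns with the cap; clamped it resists about 1.5 N m.
- barrel_mouth (a point): Centre of the barrel's flat mouth, axes as the barrel; the cap goes on along -z. A dark bayonet collar, 64 mm across, runs from the mouth 9 mm down. Two gaps in it (20 mm wide, white dots inside) at 75 and 255 deg from x, anticlockwise seen from above, let the cap's lugs through. Below it they turn clockwise to stops at the lock on the x axis (red dots), where its underside is notched 3 mm up.
- lug (a point): Middle of one of the cap's two inward lugs, 30 mm from its axis on +x, 15 mm below the ceiling; the other is opposite on -x, so the cap fits either way round. Each is 14 mm wide, 6 mm high. They enter the collar's gaps only within about 5 deg; if further off they rest on the collar until the cap is turned over the gaps.
- cap_ceiling (a point): On the die cap's axis, inside of its top, 24 mm above its lip; z up out of its top, x along the lugs. Its height above the mouth: 18 mm with the lugs resting on the collar; below 3 mm the lugs are under the collar and can turn; 0 at the bottom; 6 when locked. A spring plate inside meets the mouth at 10 mm and pushes back: 8 N at 6 mm, 12 N at 3 mm, 16 N at 0.
- cap_grip (a point): Centre of the cap's orange grip block, 25 mm above the ceiling, on the axis, same axes. Block 62 mm along x (white marks at its ends), 40 mm across the flats along y, from 20 mm below to 16 mm above this point. Below it is the wider steel cup, 74 mm across (81 at the flared lip, 67 inside), standing lip down on the bench. Whole cap 65 mm high, 0.35 kg.
- clamp_handle (a joint): Angle of the red toggle handle (rad): near 0 when open (upright), growing as it is pushed over, outward from the barrel and down. 1.22 is the dead point, 1.36 the stop beyond it (locked, handle 17 deg above level, pad pressing 50 to 75 N). Takes up to 0.5 N m, most just before the dead point.
- handle_grip (a point): Middle of the red handle sleeve, a bar 20 mm in diameter and 73 mm long, 85 mm from the pivot; the sleeve runs from 45 to 118 mm from the pivot. At joint 0 the handle leans 5 degrees from upright towards the barrel.
- handle_pivot (a point): Pivot of the handle, on the fixed clamp frame beside the barrel, about 100 mm above the bench. x and y of this frame are level, z is up; y points from the barrel outward and the handle swings in the y-z plane, from +z over to +y.
- cradle: Green cradle on a dark steel base plate 220 by 245 mm, fixed to the bench. Origin at the centre of the barrel's foot, z along the barrel's axis, leaning 30 degrees, y towards the clamp. The trough covers the barrel's underside and the side away from the clamp up to 135 mm from the foot.
- clamp_pad: Round black rubber pad of the clamp, 26 mm in diameter, on the plunger between the handle pivot and the barrel; it moves level against the barrel's side. Origin at the centre of its face.
- mug: Stoneware mug, 84 mm across, 90 mm high, a bystander.
- plates: Stack of three terracotta plates, 190 mm across, 48 mm high, a bystander.
- brush_pot: Pot with brushes, 86 mm across, 200 mm high with the brushes, a bystander.
- glaze_jar: Glaze jar with a white lid, 72 mm across, 85 mm high, a bystander.
- tub: Plastic tub with a lid, 144 mm across, 70 mm high, a bystander.
- dies: Pile of three round metal dies, 60 mm across, 18 mm high, a bystander.
Mind the look-alikes: they are no part of the job. Leave any blue or turquoise look-alike of the barrel alone. What is shaped like the part that bears lug but turquoise is not meant.

How it is judged:
On the way, in this order (a step that is already met when the one before it is completed fails the run):
1. the toggle handle is past its dead point and the pad holds the barrel (value of joint clamp_handle above 1.28 rad and contact force between clamp_pad and barrel above 15 N), for 0.2 s.
2. the cap is on the mouth and pushed down against its spring until the lugs are below the collar (x of cap_ceiling in the frame of barrel_mouth between -0.004 and 0.004 m and y of cap_ceiling in the frame of barrel_mouth between -0.004 and 0.004 m and angle between the z axis of cap_ceiling and the z axis of barrel_mouth, either way round below 0.1 rad and z of cap_ceiling in the frame of barrel_mouth below 0.0045 m), for 0.05 s.
At the end, for the whole second after the job is handed in: Handle past its dead point (above 1.28 rad), pad pressing the barrel (over 15 N), barrel at rest; cap on the mouth (axis within 4 mm and 0.1 rad), its x axis within 0.21 rad of the barrel's (either way round), risen into the lock: its ceiling 4 to 8 mm above the mouth (all of step 1 and x of cap_ceiling in the frame of barrel_mouth between -0.004 and 0.004 m and y of cap_ceiling in the frame of barrel_mouth between -0.004 and 0.004 m and angle between the z axis of cap_ceiling and the z axis of barrel_mouth, either way round below 0.1 rad and z of cap_ceiling in the frame of barrel_mouth between 0.004 and 0.008 m and angle between the x axis of cap_ceiling and the x axis of barrel_mouth, either way round below 0.21 rad and linear speed of barrel below 0.02 m/s); the robot touches nothing.
It fails at once if a mug, jar, pot, tub, plate or die on the bench is pushed away or upset (distance of any of mug, plates, brush_pot, glaze_jar, tub, dies from where it was at the start of the episode above 0.04 m or angle between any of mug, plates, brush_pot, glaze_jar, tub, dies's own z axis and vertical above 0.5 rad).
It also fails if it takes over 72 s, if anything falls off the work surface, if the arm or the gripper's body presses on something with over 40 N, if the wrist force passes 120 N, or if a joint passes its speed limit or range.

## Working session

There is one attempt and no reset: what is moved stays moved. The work goes in short steps, Python scripts to look and compute and a tool call to move; the robot and the scene stay as the last step left them, time stands still between calls to the robot, and variables do not carry over. Pictures are saved under pics/ and viewed, and the job is handed in when it is done.

Besides the shell and the picture viewer there is one more tool, called after "Emit:" in YAML: its name, and indented under it one key for each argument. arm_command: Moves the arm, as the interface text tells. Its arguments: {"type":"object","properties":{"plan":{"type":"array","items":{"type":"array","items":{"type":"number"}}},"force":{"type":"number"}},"required":["plan"]}

```bash
ls; mkdir -p pics; cat > h.py <<'E'
import numpy as np, cv2
from scipy.spatial.transform import Rotation as R
from plant import r
def save(name,img,s=1.4):
    cv2.imwrite('pics/'+name,cv2.resize(img[:,:,::-1],None,fx=s,fy=s,interpolation=cv2.INTER_CUBIC))
def campose(name,st=None):
    c=r.calibration(name)
    if 'mount' in c:
        st=st or r.get_state()
        T=np.eye(4);T[:3,:3]=R.from_quat(st['eef_rot']).as_matrix();T[:3,3]=st['tool_pos']
        return c,T@np.array(c['mount'])
    T=np.eye(4);o=np.array(c['orientation'])
    T[:3,:3]=o if o.shape==(3,3) else R.from_quat(o).as_matrix();T[:3,3]=c['eye'];return c,T
def cloud(name,depth,c,T):
    h,w=depth.shape
    K=np.array([[c['fx'],0,c['cx']],[0,c['fy'],c['cy']],[0,0,1]])
    u,v=np.meshgrid(np.arange(w),np.arange(h))
    xd=(u-c['cx'])/c['fx'];yd=(v-c['cy'])/c['fy']
    x,y=xd.copy(),yd.copy()
    for _ in range(20):
        f=1+c['k1']*(x*x+y*y);x=xd/f;y=yd/f
    P=np.stack([x*depth,y*depth,depth],-1)
    W=P@T[:3,:3].T+T[:3,3]
    W[depth<=0]=np.nan
    return W
def shot(name):
    st=r.get_state();c,T=campose(name,st)
    img,d=r.snapshot(name)
    return img,d,cloud(name,d,c,T),st,c,T
E
python3 - <<'E'
from h import *
for n in ['scene','top','wrist']:
    img,d,W,st,c,T=shot(n)
    save(n+'0.png',img); np.savez('%s0.npz'%n,img=img,d=d,W=W)
    print(n,c,T[:3,3])
print(r.get_state())
E
```

```text
pics
scene {'fx': 429.23002629207286, 'fy': 429.23002629207286, 'cx': 281.6472023002787, 'cy': 209.01300434299125, 'k1': 0.03599680404305556, 'eye': array([1.55680459, 0.01121881, 0.8065406 ]), 'orientation': array([ 0.61443175,  0.62530493, -0.3483735 , -0.33181813])} [1.55680459 0.01121881 0.8065406 ]
top {'fx': 395.6603219201823, 'fy': 395.6603219201823, 'cx': 279.59333289772394, 'cy': 211.56585032804597, 'k1': -0.024460918634531512, 'eye': array([ 0.33003516, -0.0082927 ,  1.41729046]), 'orientation': array([ 0.71146132, -0.69841766,  0.05468485, -0.05518273])} [ 0.33003516 -0.0082927   1.41729046]
wrist {'fx': 300.3554212058501, 'fy': 300.3554212058501, 'cx': 278.6026966956672, 'cy': 213.05729230567516, 'k1': -0.014237261660621685, 'mount': array([[ 9.06350228e-04, -2.89288809e-01,  9.57241434e-01,
        -1.86359528e-01],
       [ 9.99998248e-01,  1.82979689e-03, -3.93849310e-04,
         2.44994084e-04],
       [-1.63762120e-03,  9.57240115e-01,  2.89289961e-01,
        -7.31698192e-02],
       [ 0.00000000e+00,  0.00000000e+00,  0.00000000e+00,
         1.00000000e+00]])} [ 0.24055434 -0.58138141  0.38504964]
{'clock': 0.15, 'q': array([ 1.32877738,  0.68975128, -0.19454328,  1.56604318,  0.15731456,
        0.90248938, -0.21507791]), 'qd': array([-2.32794977e-03, -2.18982749e-03, -1.31362563e-04, -4.64499088e-03,
       -6.03481590e-05,  1.04165216e-03, -2.43893475e-04]), 'joint_torque': array([-2.08168974e-03, -5.27860308e+01, -1.26850437e+00, -1.53584915e+01,
       -5.24242327e-02,  3.87834894e-03,  1.25999718e-04]), 'tool_pos': array([ 0.17004346, -0.60090952,  0.19883621]), 'eef_rot': array([-0.70029099, -0.09769247,  0.70048526, -0.09679412]), 'contact_force': array([ 0.04906636, -0.1600613 , -0.59757522]), 'moment': array([-0.04847611, -0.00357753, -0.03058078]), 'opening': 1.0035794477231703}
```

View pics/scene0.png

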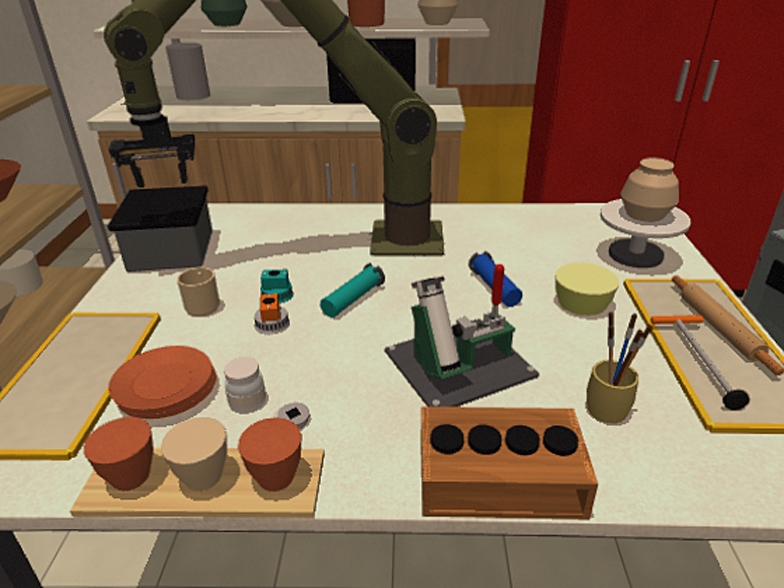

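View pics/top0.png

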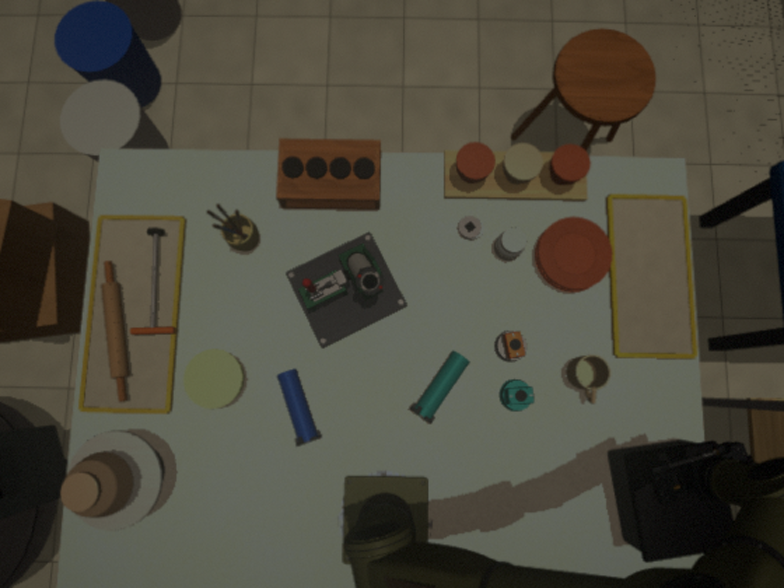

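View pics/wrist0.png

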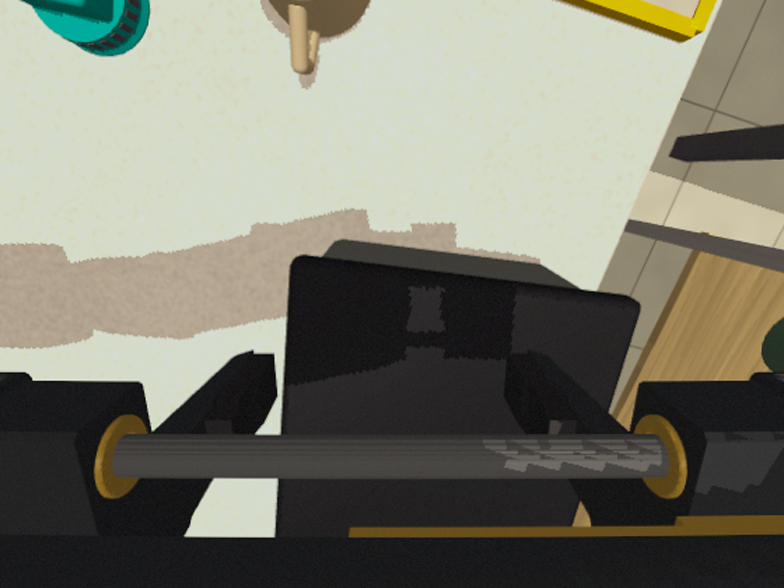

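```bash
python3 - <<'E'
from h import *
a=np.load('scene0.npz');b=np.load('top0.npz')
img=a['img'];W=a['W']
x0,x1,y0,y1=265,400,180,295
cv2.imwrite('pics/crop1.png',cv2.resize(img[y0:y1,x0:x1,::-1],None,fx=5.5,fy=5,interpolation=cv2.INTER_CUBIC))
img2=b['img'];cv2.imwrite('pics/crop2.png',cv2.resize(img2[155:255,195:300,::-1],None,fx=5.5,fy=5.5,interpolation=cv2.INTER_CUBIC))
cv2.imwrite('pics/crop3.png',cv2.resize(np.hstack([img2[220:300,340:400,::-1],img[180:260,160:220,::-1]]),None,fx=6,fy=6,interpolation=cv2.INTER_CUBIC))
for nm,I,Wd in(('scene',img,W),('top',img2,b['W'])):
    hsv=cv2.cvtColor(I,cv2.COLOR_RGB2HSV)
    for col,lo,hi in(('red',(0,180,100),(4,255,255)),('orange',(8,180,100),(16,255,255))):
        m=cv2.inRange(hsv,lo,hi)
        n,l,s,cen=cv2.connectedComponentsWithStats(m)
        for i in range(1,n):
            if s[i,4]>20:
                P=Wd[l==i];P=P[~np.isnan(P[:,0])]
                if len(P): print(nm,col,s[i],P.mean(0).round(3),P.min(0).round(3),P.max(0).round(3))
E
```

```text
scene red [ 389    0   65  144 4208] [-0.775  0.673  0.167] [-0.801  0.554 -0.23 ] [-0.75   0.856  0.524]
scene red [470   0  40  52 553] [-0.775  0.995  0.386] [-0.796  0.897  0.28 ] [-0.753  1.048  0.513]
scene red [ 502    0   55  113 2730] [-0.774  1.184  0.253] [-0.798  1.051 -0.045] [-0.752  1.361  0.512]
scene red [475  21   7  13  27] [-0.774  0.925  0.393] [-0.786  0.91   0.368] [-0.763  0.94   0.422]
scene red [449  32  23  22 118] [-0.775  0.855  0.321] [-0.789  0.805  0.274] [-0.752  0.91   0.374]
scene red [501  42   9  19  27] [-0.775  1.085  0.278] [-0.792  1.074  0.236] [-0.761  1.095  0.324]
scene red [490  62  13  30  92] [-0.775  1.08   0.132] [-0.79   1.057  0.07 ] [-0.759  1.1    0.225]
scene red [458  70  22  19 116] [-0.775  0.939  0.145] [-0.79   0.874  0.094] [-0.761  0.994  0.188]
scene red [ 490  102   44   78 1056] [-0.775  1.231 -0.252] [-0.797  1.126 -0.463] [-0.75   1.378  0.017]
scene red [481 104  15  35 240] [-0.774  1.091 -0.084] [-0.789  1.053 -0.199] [-0.757  1.133 -0.   ]
scene red [540 119  20  34 185] [-0.775  1.47  -0.181] [-0.793  1.409 -0.28
[... 622 characters left out ...]
 orange [186 210  13  20 189] [ 0.445 -0.308  0.057] [ 0.323 -0.354  0.016] [ 0.467 -0.287  0.07 ]
scene orange [465 225  37   6 157] [0.455 0.59  0.039] [0.413 0.538 0.02 ] [0.465 0.663 0.045]
scene orange [  77  247   77   46 1691] [ 0.661 -0.477  0.041] [ 0.55  -0.582  0.008] [ 0.759 -0.377  0.052]
scene orange [546 252  14  13  27] [0.609 0.719 0.043] [0.582 0.713 0.039] [0.626 0.727 0.046]
scene orange [302 291 125  55 382] [0.828 0.17  0.082] [0.784 0.029 0.078] [0.944 0.287 0.087]
scene orange [ 60 298  47  34 761] [ 0.887 -0.451  0.105] [ 0.782 -0.577  0.001] [ 0.934 -0.401  0.11 ]
scene orange [171 299  44  33 787] [ 0.887 -0.211  0.105] [ 0.839 -0.258  0.1  ] [ 0.934 -0.164  0.109]
```

View pics/crop1.png

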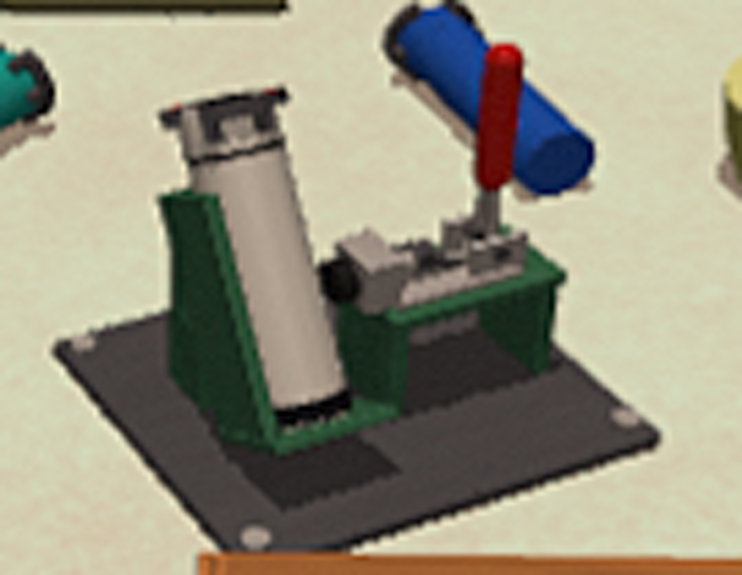

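View pics/crop2.png

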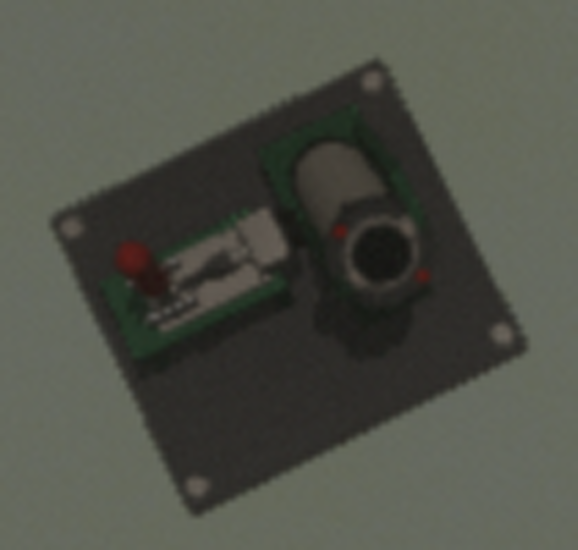

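View pics/crop3.png

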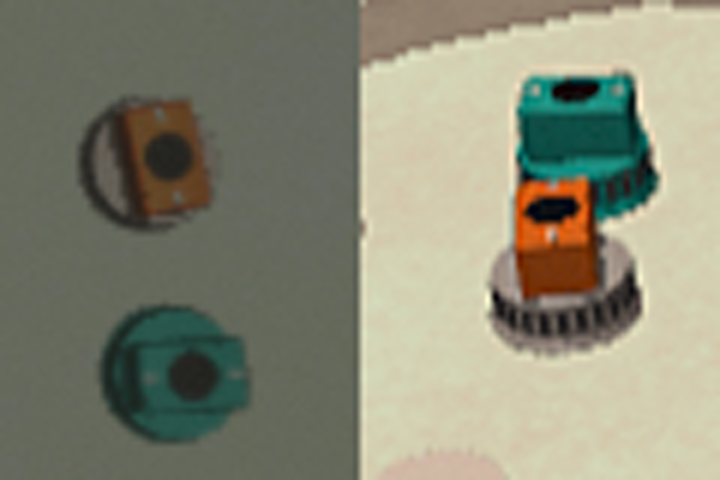

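```bash
python3 - <<'E'
from h import *
a=np.load('scene0.npz');b=np.load('top0.npz')
for nm,D in(('scene',a),('top',b)):
    I=D['img'];W=D['W'];hsv=cv2.cvtColor(I,cv2.COLOR_RGB2HSV)
    # region near the cradle
    m=(W[...,0]>.38)&(W[...,0]<.72)&(W[...,1]>-.1)&(W[...,1]<.3)
    plate=m&(W[...,2]>.003)&(W[...,2]<.02)&(hsv[...,2]<90)
    P=W[plate];rect=cv2.minAreaRect(P[:,:2].astype(np.float32));print(nm,'plate',len(P),rect,P[:,2].mean())
    grey=m&(hsv[...,1]<60)&(hsv[...,2]>100)&(W[...,2]>.03)
    P=W[m&(W[...,2]>.14)];print('high',len(P),P.mean(0),P.min(0),P.max(0))
    red=m&(W[...,2]>.13)&(hsv[...,1]>150)&((hsv[...,0]<6)|(hsv[...,0]>174))
    n,l,s,c=cv2.connectedComponentsWithStats(red.astype(np.uint8))
    for i in range(1,n): print('red',s[i],np.nanmean(W[l==i],0).round(4))
    # cap
    m=(W[...,0]>.38)&(W[...,0]<.53)&(W[...,1]>-.4)&(W[...,1]<-.25)
    top=m&(W[...,2]>.06)&(W[...,2]<.07)
    P=W[top];print('captop',len(P),P.mean(0),cv2.minAreaRect(P[:,:2].astype(np.float32)))
    org=m&(hsv[...,1]>150)&(hsv[...,0]<20)&(W[...,2]>.055)
    P=W[org];print('org',len(P),P.mean(0),cv2.minAreaRect(P[:,:2].astype(np.float32)))
    P=W[m&(W[...,2]>.004)];print('cap all',cv2.minEnclosingCircle(P[:,:2].astype(np.float32)))
E
```

```text
scene plate 2466 ((0.5727866888046265, 0.11081556230783463), (0.22088271379470825, 0.24551470577716827), 27.509796142578125) 0.011850053730716173
high 851 [0.58204166 0.08016943 0.17718943] [0.52925642 0.01216723 0.14012065] [0.62683032 0.18944467 0.23009982]
red [352 189   8  29 172] [0.5545 0.1793 0.1882]
red [314 198   2   1   2] [0.5647 0.0673 0.2099]
captop 149 [ 0.43454928 -0.30864267  0.06495831] ((0.4325280487537384, -0.3091519773006439), (0.06839580833911896, 0.03780711814761162), 11.84373664855957)
org 135 [ 0.43893698 -0.3076742   0.06373891] ((0.4325253963470459, -0.30938589572906494), (0.06843270361423492, 0.037965528666973114), 11.244407653808594)
cap all ((0.44597187638282776, -0.3293139934539795), 0.09144549071788788)
top plate 2681 ((0.5698763728141785, 0.1136825829744339), (0.22318656742572784, 0.24661873281002045), 27.600069046020508) 0.010992611844644926
high 481 [0.56318583 0.06565492 0.18839103] [0.52676945 0.01349395 0.14006983] [0.62424732 0.19069578 0.23116694]
red [256 196   2   2   4] [0.5654 0.0669 0.21  ]
red [216 199   6   6  25] [0.5446 0.1813 0.2244]
red [271 204   2   2   3] [0.5452 0.0209 0.1829]
captop 175 [ 0.42921641 -0.30794898  0.06373686] ((0.4286315143108368, -0.3073996305465698), (0.05984747037291527, 0.03948143869638443), 10.728229522705078)
org 99 [ 0.42870904 -0.30530169  0.0630269 ] ((0.42973390221595764, -0.3068495988845825), (0.057215165346860886, 0.037347398698329926), 13.352338790893555)
cap all ((0.46818065643310547, -0.32600387930870056), 0.09017036855220795)
```

```bash
cat >> h.py <<'E'
def tool():
    st=r.get_state();return np.array(st['tool_pos']),R.from_quat(st['eef_rot']).as_matrix(),st
def rel(target):
    p,M,st=tool();return M.T@(np.array(target)-p)
E
python3 - <<'E'
from h import *
p,M,st=tool();print(p,M.round(3))
for k in 'yz': 
    v=M[:,1 if k=='y' else 2];print(k,np.degrees(np.arctan2(v[1],v[0])))
print(rel([.56,-.1,.35]))
E
```

```text
[ 0.17004346 -0.60090952  0.19883621] [[-0.     0.272 -0.962]
 [ 0.001 -0.962 -0.272]
 [-1.    -0.001  0.   ]]
y -74.19094847116938
z -164.19094123691187
[-0.1507265  -0.37592148 -0.51165565]
```

Emit:
arm_command:
  plan:
    - [0.0,-0.05,0,0,-0.1]
    - [0,-0.05,0,0,-0.104]

```text
clock: 0.4
tool_pos: [0.17, -0.6007, 0.2998]
eef_rot: [-0.686, -0.17, 0.687, -0.168]
contact_force: [0.2, -1.2, -0.2]
opening: 0.797
```

```bash
python3 - <<'E'
from h import *
p,M,st=tool();print(p,M.round(3)); print(rel([.47,.01,.33]))
E
```

```text
[ 0.17000471 -0.60074572  0.29983532] [[-0.001  0.465 -0.885]
 [ 0.002 -0.885 -0.465]
 [-1.    -0.002 -0.   ]]
[-0.02911837 -0.40142121 -0.54948208]
```

Emit:
arm_command:
  plan:
    - [0.0,-0.002,-0.033,-0.046,0]
    - [0,-0.002,-0.033,-0.046,0]
    - [0,-0.002,-0.033,-0.046,0]
    - [0,-0.002,-0.033,-0.046,0]
    - [0,-0.002,-0.033,-0.046,0]
    - [0,-0.002,-0.033,-0.046,0]
    - [0,-0.002,-0.033,-0.046,0]
    - [0,-0.002,-0.033,-0.046,0]
    - [0,-0.002,-0.033,-0.046,0]
    - [0,-0.002,-0.033,-0.046,0]
    - [0,-0.003,-0.034,-0.046,0]
    - [0,-0.003,-0.034,-0.044,0]

```text
clock: 1.9
tool_pos: [0.4749, 0.0072, 0.3254]
eef_rot: [-0.687, -0.168, 0.687, -0.168]
contact_force: [1.0, -0.8, 0.9]
opening: 0.002
```

```bash
python3 - <<'E'
from h import *
p,M,st=tool();print(p,M.round(3),st['q'],st['qd'])
img,d,W,st,c,T=shot('wrist');save('wrist1.png',img);np.savez('w1.npz',img=img,d=d,W=W)
E
```

```text
[0.47488167 0.007183   0.32540214] [[-0.     0.462 -0.887]
 [-0.    -0.887 -0.462]
 [-1.     0.     0.   ]] [ 0.20843138  0.35853018 -0.45878982  1.80185582  0.18339831  1.02330241
 -1.41212395] [-0.87160034  0.25556383 -0.06527088 -0.47627247  0.12745531  0.2561383
 -0.93438917]
```

View pics/wrist1.png

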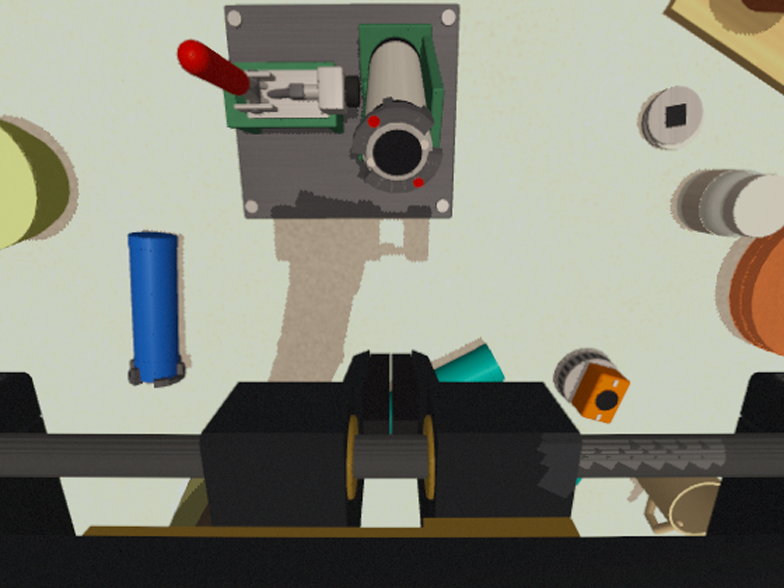

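```bash
python3 - <<'E'
from h import *
from scipy.optimize import least_squares
img,d,W,st,c,T=shot('wrist');np.savez('w2.npz',img=img,d=d,W=W)
print(st['tool_pos'],st['qd'].max())
cv2.imwrite('pics/w2c.png',cv2.resize(img[0:160,120:340,::-1],None,fx=3.6,fy=3.6,interpolation=cv2.INTER_CUBIC))
hsv=cv2.cvtColor(img,cv2.COLOR_RGB2HSV)
m=(W[...,0]>.45)&(W[...,0]<.72)&(W[...,1]>-.05)&(W[...,1]<.26)
plate=m&(W[...,2]>.003)&(W[...,2]<.02)&(hsv[...,2]<110)
P=W[plate];print('plate',cv2.minAreaRect(P[:,:2].astype(np.float32)),P[:,2].mean())
red=m&(W[...,2]>.1)&(hsv[...,1]>150)&((hsv[...,0]<6)|(hsv[...,0]>174))
n,l,s,ce=cv2.connectedComponentsWithStats(red.astype(np.uint8))
for i in range(1,n): print('red',s[i],np.nanmean(W[l==i],0).round(4),W[l==i].min(0).round(3),W[l==i].max(0).round(3))
# mouth plane: points near the mouth
z=np.array([-.887*.5,-.462*.5,.866]); c0=np.array([.555,.044,.197])
rel_=W-c0; h=rel_@z; rad=np.linalg.norm(rel_-h[...,None]*z,axis=-1)
k=(rad<.036)&(abs(h)<.012); P=W[k]
ctr=P.mean(0)
for _ in range(8):
    u,sv,vt=np.linalg.svd(P-ctr,full_matrices=False); nrm=vt[2]*np.sign(vt[2][2]); dd=(P-ctr)@nrm; kk=abs(dd)<.0015 if _>0 else abs(dd)<.004
    P=P[kk] if kk.sum()>50 else P; ctr=P.mean(0)
print('plane n',nrm,len(P),ctr, 'tilt',np.degrees(np.arccos(nrm[2])),'az',np.degrees(np.arctan2(nrm[1],nrm[0])))
E
```

```text
[0.47792716 0.01673382 0.32626918] 0.17601081476623462
plate ((0.5670043230056763, 0.11206622421741486), (0.21840058267116547, 0.24285084009170532), 28.054767608642578) 0.01316895413088548
red [140  38  48  37 968] [0.544  0.1755 0.2045] [0.535 0.17  0.145] [0.553 0.189 0.23 ]
red [272  92   9   9  59] [0.563  0.0662 0.2109] [0.56  0.063 0.208] [0.567 0.07  0.214]
red [303 135   8   7  41] [0.5426 0.0195 0.1882] [0.539 0.016 0.186] [0.546 0.023 0.19 ]
plane n [-0.43808156 -0.23280951  0.8682651 ] 2580 [0.554216   0.0438864  0.20002078] tilt 29.74234594917513 az -152.01250097821517
```

View pics/w2c.png

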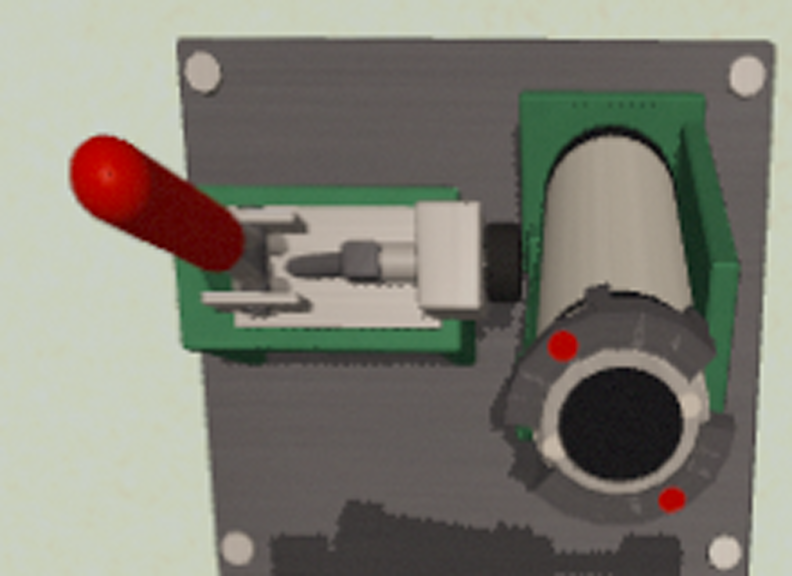

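```bash
python3 - <<'E'
from h import *
p,M,st=tool();print(p,M.round(3)); print(rel([.5685,.1416,.26]),rel([.5685,.1416,.178]))
E
```

```text
[0.47638011 0.01297734 0.32588576] [[ 0.003  0.471 -0.882]
 [ 0.005 -0.882 -0.471]
 [-1.    -0.003 -0.005]]
[ 0.06675656 -0.06984202 -0.14155017] [ 0.1487553  -0.06959882 -0.14116631]
```

Emit:
arm_command:
  plan:
    - [0,0,-0.018,-0.036,0]
    - [0,0.01,-0.018,-0.036,0]
    - [0,0.028,-0.018,-0.036,0]
    - [0,0.028,-0.017,-0.034,0]
    - [0,0.04,0,0,0]
    - [0,0.04,0,0,0]
    - [0,0,0,0,0]

```text
clock: 2.88
tool_pos: [0.5651, 0.1322, 0.1767]
eef_rot: [-0.684, -0.168, 0.69, -0.168]
contact_force: [-0.2, -0.6, 0.3]
opening: 0.004
```

```bash
python3 - <<'E'
from h import *
p,M,st=tool();print(p,M.round(3),st['contact_force']); 
u=np.array([-.469,.883,0]);print((p-[.546,.184,.112])@u, (p-[.546,.184,.112])@[.883,.469,0],p[2]-.112)
img,d,W,st,c,T=shot('scene');save('s1.png',img[150:300,200:420],3.5)
E
```

```text
[0.56507177 0.1322039  0.17665254] [[-0.007  0.461 -0.887]
 [-0.003 -0.887 -0.461]
 [-1.    -0.001  0.008]] [-0.15788689 -0.64052436  0.34555527]
-0.05468061769700369 -0.007452002051152603 0.0646525400223235
```

View pics/s1.png

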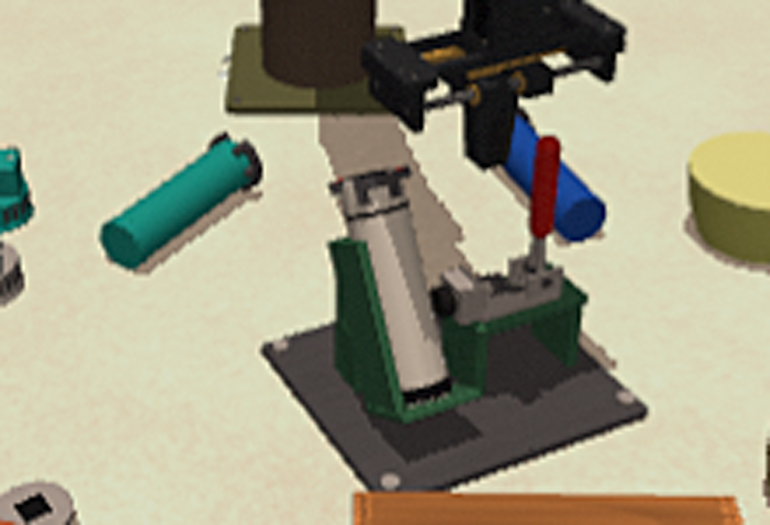

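Emit:
arm_command:
  plan:
    - [0,-0.005,-0.02,-0.007,0]
    - [0,-0.005,-0.015,0,0]
    - [0,-0.005,-0.014,0,0]
    - [0,0.002,-0.022,0,0]
    - [0,0.007,-0.013,0,0]
    - [0,0.009,-0.012,0,0]

```text
clock: 3.68
tool_pos: [0.5292, 0.2231, 0.1762]
eef_rot: [0.687, 0.168, -0.687, 0.168]
contact_force: [0.6, -0.7, 0.2]
opening: 0.004
```

```bash
cat >> h.py <<'E'
PIV=np.array([.546,.184,.112]);U=np.array([-.469,.883,0])
E
python3 - <<'E'
from h import *
p,M,st=tool();print(p,st['contact_force'],(p-PIV)@U,p[2]-.112); 
img,d,W,st,c,T=shot('scene');save('s2.png',img[150:300,200:420],3.5)
E
```

```text
[0.5291596  0.22314262 0.17622215] [ 0.55554205 -0.66733778  0.16887338] 0.04246108332791104 0.06422215455201917
```

View pics/s2.png

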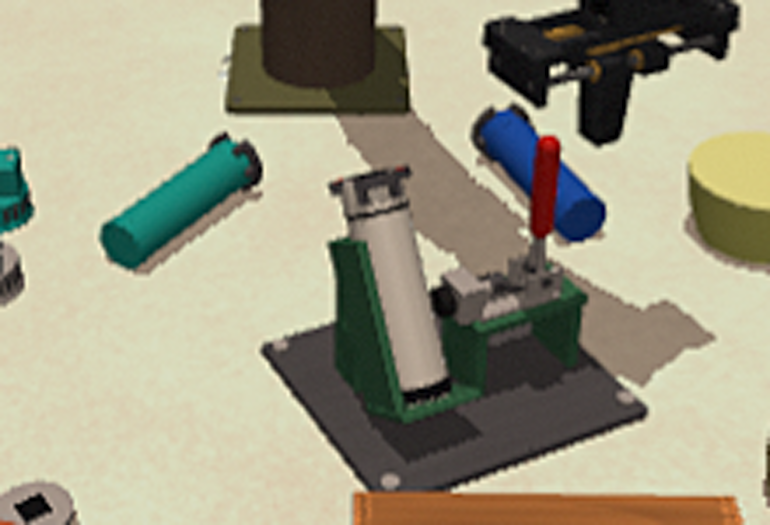

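```bash
python3 - <<'E'
from h import *
img,d,W,st,c,T=shot('scene')
p,M,_=tool();print(p)
m=(img.max(-1)<60)&(W[...,2]>.15)&(W[...,0]<.7)&(W[...,0]>.4)&(W[...,1]>.15)
P=W[m];k=P[:,2]<P[:,2].min()+.02
print(len(P),P.min(0),P.max(0),P[k].mean(0),P[k].min(0),P[k].max(0))
hsv=cv2.cvtColor(img,cv2.COLOR_RGB2HSV)
red=(W[...,2]>.12)&(W[...,0]>.4)&(hsv[...,1]>150)&((hsv[...,0]<6)|(hsv[...,0]>174))&(abs(W[...,1]-.18)<.04)
Q=W[red];print(Q.mean(0),Q.min(0),Q.max(0))
for z in np.arange(.13,.24,.01):
    q=Q[abs(Q[:,2]-z)<.005]
    if len(q):print(z.round(2),q.mean(0).round(4),q.max(0).round(4))
vv,uu=np.nonzero(m);print(uu.min(),uu.max(),vv.min(),vv.max())
# project tcp
pc=T[:3,:3].T@(p-T[:3,3]);x,y=pc[0]/pc[2],pc[1]/pc[2];f=1+c['k1']*(x*x+y*y)
print('tcp px',c['fx']*x*f+c['cx'],c['fy']*y*f+c['cy'],pc[2])
E
```

```text
[0.52786213 0.22356143 0.17526291]
4944 [0.45873224 0.15004754 0.17298664] [0.68573111 0.40297923 0.61759655] [0.67650644 0.37398488 0.18625458] [0.54595944 0.16973419 0.17298664] [0.68573111 0.39929216 0.19198491]
[0.55454351 0.17940803 0.18940687] [0.52896139 0.17102131 0.14196543] [0.56020782 0.20866198 0.33373253]
0.14 [0.5547 0.1793 0.1424] [0.5553 0.182  0.1427]
0.15 [0.5563 0.1799 0.1505] [0.5602 0.1879 0.1546]
0.16 [0.5553 0.1793 0.1599] [0.5584 0.1865 0.1646]
0.17 [0.5556 0.1777 0.1697] [0.5592 0.1853 0.1735]
0.18 [0.5548 0.1788 0.1799] [0.5595 0.1883 0.1844]
0.19 [0.555  0.18   0.1902] [0.5576 0.1867 0.1941]
0.2 [0.5549 0.1786 0.2007] [0.5597 0.1885 0.205 ]
0.21 [0.5543 0.1788 0.2105] [0.5594 0.1882 0.2148]
0.22 [0.5538 0.1806 0.2203] [0.5581 0.1872 0.2248]
0.23 [0.5512 0.1795 0.2273] [0.5555 0.1871 0.2288]
348 454 32 233
tcp px 369.7313984276749 201.90389431011573 1.2005879541276312
```

```bash
python3 - <<'E'
from h import *
img,d,W,st,c,T=shot('scene')
m=(abs(W[...,0]-.52)<.12)&(abs(W[...,1]-.22)<.12)&(W[...,2]>.14)&(img.max(-1)<70)
P=W[m]
for z in np.arange(.14,.34,.01):
    q=P[abs(P[:,2]-z)<.005]
    if len(q):print(z.round(2),len(q),q.mean(0).round(3),q.min(0).round(3),q.max(0).round(3))
save('s3.png',img,1.4)
img,d,W,st,c,T=shot('wrist');save('w3.png',img,1.4)
img,d,W,st,c,T=shot('top');save('t3.png',img[140:260,150:310],5)
print(tool()[0],tool()[2]['opening'])
E
```

```text
0.17 2 [0.547 0.179 0.17 ] [0.546 0.17  0.168] [0.548 0.189 0.173]
0.2 2 [0.55  0.18  0.198] [0.549 0.17  0.197] [0.55  0.189 0.198]
0.22 21 [0.536 0.225 0.221] [0.528 0.21  0.217] [0.543 0.239 0.225]
0.23 40 [0.536 0.222 0.23 ] [0.529 0.206 0.225] [0.544 0.238 0.235]
0.24 39 [0.536 0.221 0.24 ] [0.529 0.207 0.235] [0.546 0.238 0.245]
0.25 41 [0.536 0.221 0.25 ] [0.527 0.205 0.245] [0.547 0.241 0.255]
0.26 50 [0.536 0.222 0.26 ] [0.525 0.205 0.255] [0.547 0.24  0.265]
0.27 20 [0.538 0.221 0.269] [0.526 0.204 0.265] [0.549 0.241 0.273]
0.28 45 [0.547 0.211 0.283] [0.479 0.133 0.277] [0.6   0.31  0.285]
0.29 196 [0.551 0.215 0.291] [0.482 0.133 0.285] [0.598 0.312 0.295]
0.3 207 [0.547 0.233 0.3  ] [0.479 0.127 0.295] [0.6   0.316 0.305]
0.31 138 [0.558 0.201 0.31 ] [0.513 0.128 0.305] [0.602 0.317 0.315]
0.32 532 [0.545 0.214 0.321] [0.462 0.127 0.315] [0.602 0.317 0.325]
0.33 109 [0.538 0.23  0.33 ] [0.473 0.137 0.325] [0.581 0.287 0.335]
[0.52984152 0.22166904 0.17620138] 0.004240122460181222
```

View pics/s3.png

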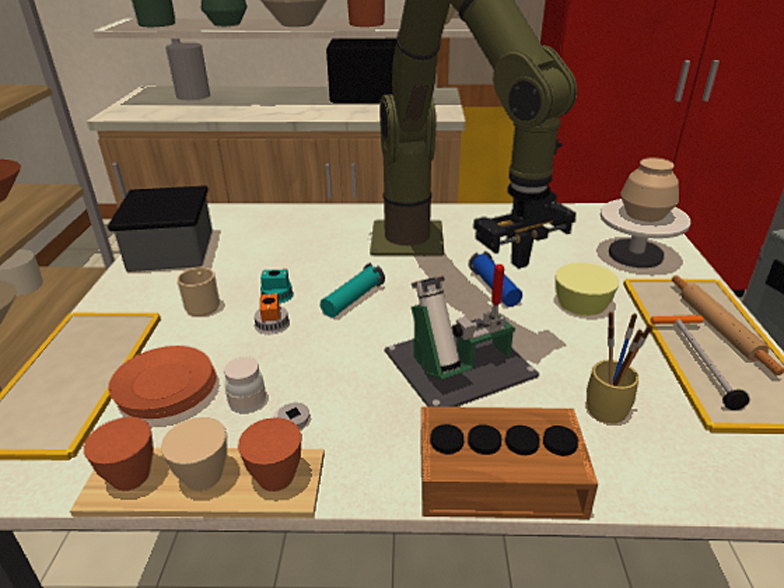

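View pics/w3.png

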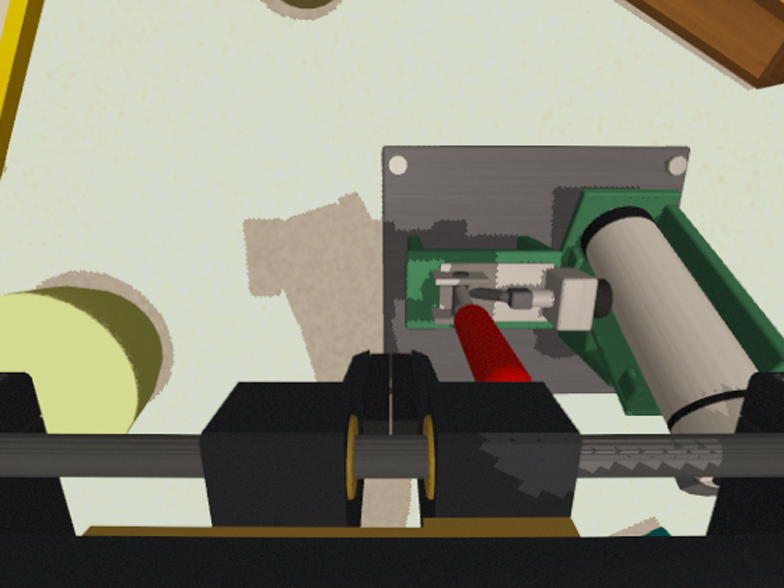

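```bash
python3 - <<'E'
from h import *
img,d,W,st,c,T=shot('wrist')
print(st['tool_pos'],T[:3,3])
for (u,v) in [(150,130),(200,150),(320,240),(360,200),(260,262),(290,262),(270,258),(300,215)]: print(u,v,d[v,u],W[v,u].round(3))
Mi=np.array(c['mount'])
# finger tips in tool coords
for v in range(250,300,4):
    P=W[v,278]; 
    if not np.isnan(P[0]): print(v,d[v,262],(R.from_quat(st['eef_rot']).as_matrix().T@(W[v,262]-st['tool_pos'])).round(3))
for n in ['w1.npz','w2.npz']:
    a=np.load(n);print(n,a['W'][200,200],a['W'][230,250])
a=np.load('wrist0.npz');print(a['W'][120,150],a['W'][100,300])
a=np.load('scene0.npz');print(a['W'][260,240])
E
```

```text
[0.52984152 0.22166904 0.17620138] [0.59474012 0.25558751 0.36252908]
150 130 0.34757134 [0.518 0.384 0.002]
200 150 0.35455793 [0.524 0.324 0.002]
320 240 0.37457287 [0.494 0.145 0.014]
360 200 0.28314385 [0.568 0.155 0.088]
260 262 0.14382748 [0.534 0.234 0.232]
290 262 0.14806135 [0.539 0.22  0.228]
270 258 0.15281075 [0.534 0.229 0.223]
300 215 0.2897678 [0.528 0.198 0.086]
250 0.39168304 [ 0.175 -0.022  0.086]
254 0.15307175 [-0.046 -0.009 -0.009]
258 0.14850952 [-0.051 -0.008 -0.009]
262 0.14367008 [-0.056 -0.008 -0.009]
270 0.13896255 [-0.061 -0.008 -0.008]
274 0.13616493 [-0.064 -0.008 -0.007]
278 0.13220176 [-0.068 -0.007 -0.008]
282 0.1299063 [-0.071 -0.007 -0.007]
286 0.12566862 [-0.075 -0.007 -0.008]
290 0.122756556 [-0.078 -0.007 -0.008]
294 0.11923058 [-0.082 -0.007 -0.008]
298 0.118397176 [-0.083 -0.007 -0.007]
w1.npz [0.36017674 0.10324898 0.00127348] [0.35107304 0.00104403 0.00264882]
w2.npz [0.3639309  0.11398955 0.00308687] [0.35538126 0.0117081  0.00202477]
[ 0.2001138  -0.42821207  0.00198744] [ 0.27208246 -0.59805678  0.00184942]
[ 0.56986598 -0.1470184  -0.00125513]
```

Emit:
arm_command:
  plan:
    - [0,-0.04,0,0,0]
    - [0,0,0.05,0,0]
    - [0,0,0.05,0,0]
    - [0,0.04,0,0,0]
    - [0,0.04,0,0,0]
    - [0,0,0,0,0]

```text
clock: 4.72
tool_pos: [0.5738, 0.1319, 0.1341]
eef_rot: [-0.685, -0.167, 0.689, -0.168]
contact_force: [-0.7, -0.0, 0.8]
opening: 0.004
```

```bash
python3 - <<'E'
from h import *
p,M,st=tool();p=p+M[:,0]*-.042;print(p,st['contact_force'],(p-PIV)@U,(p-PIV)@[.883,.469,0],p[2]-.112); 
img,d,W,st,c,T=shot('scene');save('s4.png',img[150:300,200:420],3.5)
E
```

```text
[0.57400063 0.13199538 0.17613182] [-0.73761765 -0.01465538  0.83220316] -0.059052373629504586 0.0003343939247039175 0.06413182204545605
```

View pics/s4.png

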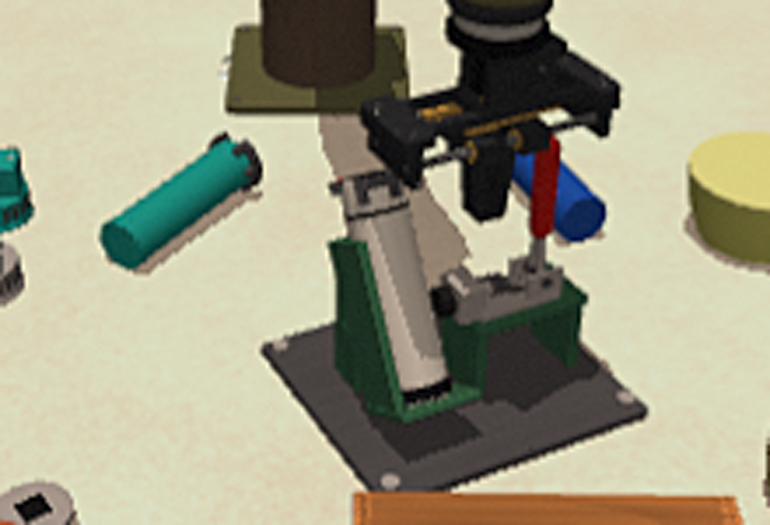

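Emit:
arm_command:
  plan:
    - [0,-0.008,-0.02,0,0]
    - [0,-0.005,-0.015,0,0]
    - [0,-0.004,-0.016,0,0]
    - [0,0.003,-0.024,0,0]
    - [0,0.007,-0.013,0,0]
    - [0,0.009,-0.012,0,0]

```text
clock: 5.52
tool_pos: [0.5301, 0.2236, 0.1351]
eef_rot: [0.688, 0.168, -0.686, 0.168]
contact_force: [0.5, -1.7, 6.2]
opening: 0.005
```

```bash
python3 - <<'E'
from h import *
p,M,st=tool();p=p+M[:,0]*-.042;print(p,st['contact_force'],(p-PIV)@U,(p-PIV)@[.883,.469,0],p[2]-.112); 
img,d,W,st,c,T=shot('scene');save('s5.png',img[150:300,200:420],3.5)
E
```

```text
[0.52997194 0.22353767 0.17706259] [ 0.45231354 -1.69258374  6.17688804] 0.04242892312719086 0.0043903952992576725 0.06506259313997252
```

View pics/s5.png

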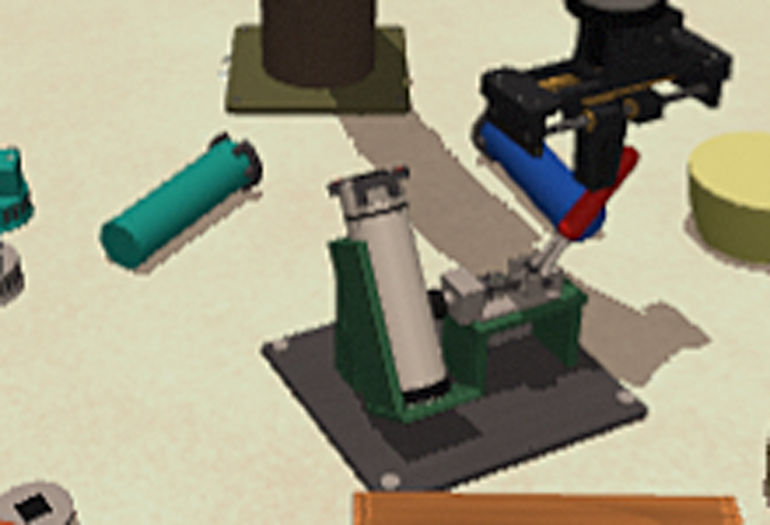

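Emit:
arm_command:
  plan:
    - [0,0.013,-0.012,0,0]
    - [0,0.009,-0.006,0,0]
    - [0,0.008,-0.004,0,0]
    - [0,0,0,0,0]

```text
clock: 6.08
tool_pos: [0.5182, 0.2414, 0.1033]
eef_rot: [-0.686, -0.168, 0.688, -0.168]
contact_force: [1.0, -0.1, 0.2]
opening: 0.006
```

```bash
python3 - <<'E'
from h import *
p,M,st=tool();p=p+M[:,0]*-.042;print(p,st['contact_force'],(p-PIV)@U,(p-PIV)@[.883,.469,0],p[2]-.112); 
img,d,W,st,c,T=shot('scene');save('s6.png',img[150:300,200:420],3.5)
E
```

```text
[0.51834635 0.2414718  0.14530871] [ 0.96937251 -0.1277464   0.19531987] 0.06371715789348978 0.002536097719766704 0.03330871306257703
```

View pics/s6.png

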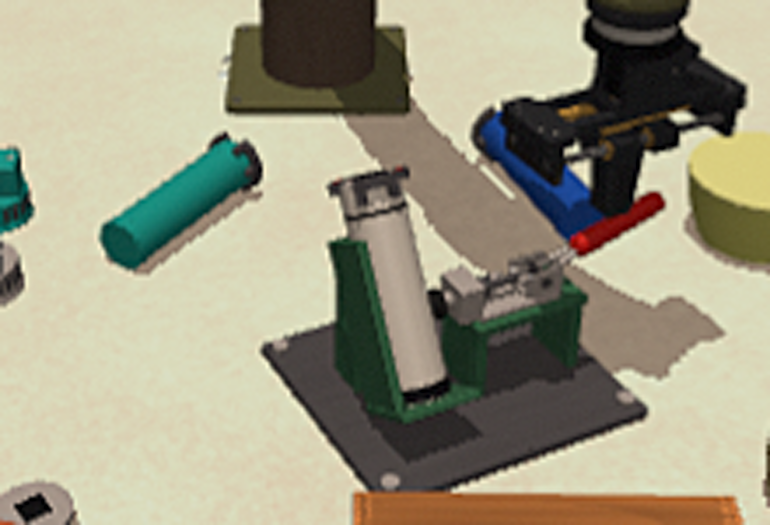

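```bash
cat >> h.py <<'E'
def handle():
    img,d,W,st,c,T=shot('scene')
    hsv=cv2.cvtColor(img,cv2.COLOR_RGB2HSV)
    red=(W[...,2]>.09)&(W[...,0]>.4)&(hsv[...,1]>150)&((hsv[...,0]<6)|(hsv[...,0]>174))&(abs(W[...,1]-.24)<.09)&(abs(W[...,0]-.55)<.12)&(W[...,2]<.24)
    Q=W[red]; s=np.stack([(Q-PIV)@U,Q[:,2]],1)
    s=s[(abs(s[:,0])<.15)];mu=s.mean(0);_,_,vt=np.linalg.svd(s-mu,full_matrices=False);v=vt[0]*np.sign(vt[0][0])
    print('handle elev deg',np.degrees(np.arctan2(v[1],v[0])),mu,s.min(0),s.max(0),len(s))
E
python3 -c "
from h import *
handle()"
```

```text
handle elev deg 19.629550995183024 [0.0688784  0.13086695] [0.02831765 0.112506  ] [0.13789315 0.21402913] 156
```

Emit:
arm_command:
  plan:
    - [0,0.002,-0.003,0,0]
    - [0,0.002,0,0,0]
    - [0,0,0,0,0]

```text
clock: 6.55
tool_pos: [0.5179, 0.2445, 0.1003]
eef_rot: [-0.687, -0.168, 0.687, -0.168]
contact_force: [-0.0, 0.1, -1.1]
opening: 0.005
```

```bash
python3 -c "
from h import *
p,M,st=tool();p=p+M[:,0]*-.042;print(p,st['contact_force'],(p-PIV)@U,p[2]-.112)
handle()"
```

```text
[0.51787919 0.2445106  0.14230283] [-0.02331     0.13208277 -1.12397882] 0.06661952245314078 0.03030283351301198
handle elev deg 16.42523335082813 [0.06794749 0.12998897] [0.02879501 0.11409085] [0.11707518 0.14925783] 143
```

```bash
python3 -c "
from h import *
print(rel([.36,-.345,.25]))"
```

```text
[-0.14953397  0.45010845  0.41225591]
```

Emit:
arm_command:
  plan:
    - [0.088,-0.06,0,0,0]
    - [0.088,-0.05,0.041,0.037,0]
    - [0.088,-0.02,0.041,0.037,0]
    - [0.088,-0.02,0.041,0.038,0]
    - [0.088,0,0.041,0.038,0]
    - [0.088,0,0.041,0.038,0]
    - [0.088,0,0.041,0.038,0]
    - [0.088,0,0.041,0.038,0]
    - [0.088,0,0.041,0.038,0]
    - [0.088,0,0.041,0.037,0.07]
    - [0.088,0,0.041,0.037,0.1]
    - [0.088,0,0.04,0.036,0.1]

```text
clock: 8.1
tool_pos: [0.3496, -0.3339, 0.2426]
eef_rot: [0.704, 0.073, -0.703, 0.073]
contact_force: [0.4, -0.4, -0.4]
opening: 0.999
```

Emit:
arm_command:
  plan:
    - [0.088,0,0,0,0]
    - [0.088,0,0,0,0]
    - [0.088,0,0,0,0]

```text
clock: 8.48
tool_pos: [0.351, -0.3305, 0.2425]
eef_rot: [0.703, 0.075, -0.703, 0.075]
contact_force: [-0.1, -1.0, 0.3]
opening: 1.0
```

```bash
python3 - <<'E'
from h import *
p,M,st=tool();print(p,M.round(3),st['q'],st['qd'].max())
img,d,W,st,c,T=shot('wrist');save('w4.png',img);np.savez('w4.npz',img=img,d=d,W=W)
hsv=cv2.cvtColor(img,cv2.COLOR_RGB2HSV)
m=(W[...,0]>.36)&(W[...,0]<.5)&(W[...,1]>-.38)&(W[...,1]<-.24)
org=m&(hsv[...,1]>150)&(hsv[...,0]<20)&(W[...,2]>.055)
P=W[org];print('org',len(P),P.mean(0),cv2.minAreaRect(P[:,:2].astype(np.float32)))
top=m&(W[...,2]>.060)&(W[...,2]<.07);P=W[top];print('top',len(P),P.mean(0),cv2.minAreaRect(P[:,:2].astype(np.float32)))
handle()
E
```

```text
[ 0.3509738  -0.33045356  0.24250558] [[ 0.     0.212 -0.977]
 [ 0.001 -0.977 -0.212]
 [-1.    -0.    -0.001]] [ 0.89688312  0.45699846 -0.35367331  1.92219243  0.21399262  0.79864889
 -0.93113018] 0.0022897061538841397
org 1934 [ 0.40147129 -0.32562663  0.21077895] ((0.41129571199417114, -0.325114369392395), (0.09761175513267517, 0.10630843788385391), 2.806096076965332)
top 1911 [ 0.426988   -0.30952153  0.06561205] ((0.4262230694293976, -0.3095409870147705), (0.06130768731236458, 0.0402471162378788), 12.418034553527832)
handle elev deg 16.91365520238683 [0.06929157 0.12976737] [0.0298132  0.11220451] [0.11321199 0.14688547] 161
```

View pics/w4.png

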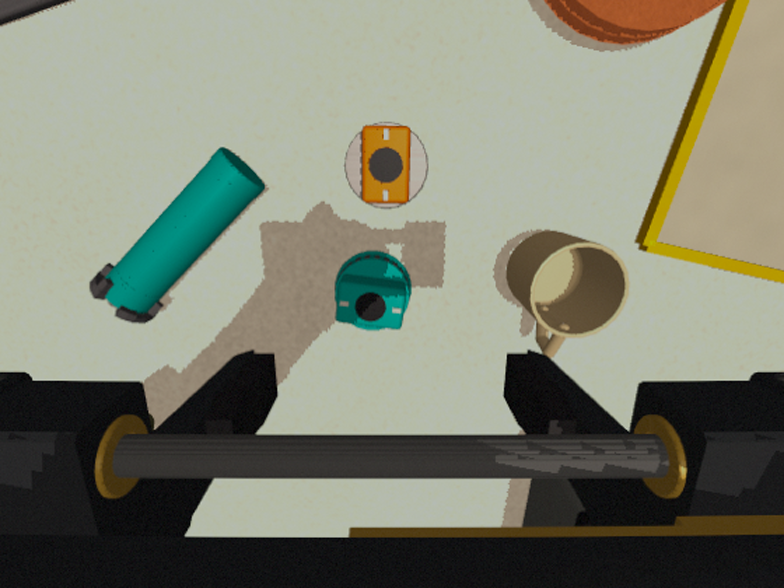

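Emit:
arm_command:
  plan:
    - [0.088,0,-0.002,-0.039,0]
    - [0.088,0,-0.002,-0.039,0]
    - [0.088,0.06,0,0,0]
    - [0.088,0.06,0,0,0]
    - [0.088,0.06,0,0,0]
    - [0.088,0.0,0,0,0]
    - [0.088,0.0,0,0,0]

```text
clock: 9.45
tool_pos: [0.4271, -0.312, 0.0642]
eef_rot: [0.704, 0.074, -0.702, 0.075]
contact_force: [0.4, 0.1, 0.1]
opening: 1.001
```

```bash
python3 - <<'E'
from h import *
p,M,st=tool();print(p,rel([.4265,-.3095,-.008]),st['contact_force'],st['q'])
img,d,W,st,c,T=shot('scene');save('s7.png',img[150:270,130:290],4.8)
img,d,W,st,c,T=shot('wrist');save('w5.png',img)
E
```

```text
[ 0.42706162 -0.31204036  0.06419299] [ 0.07218803 -0.00273039  0.00017241] [0.44243639 0.08968004 0.1196434 ] [ 0.67406975  0.78095926 -0.2154496   1.96847127  0.37159887  0.42707186
 -1.18076617]
```

View pics/s7.png

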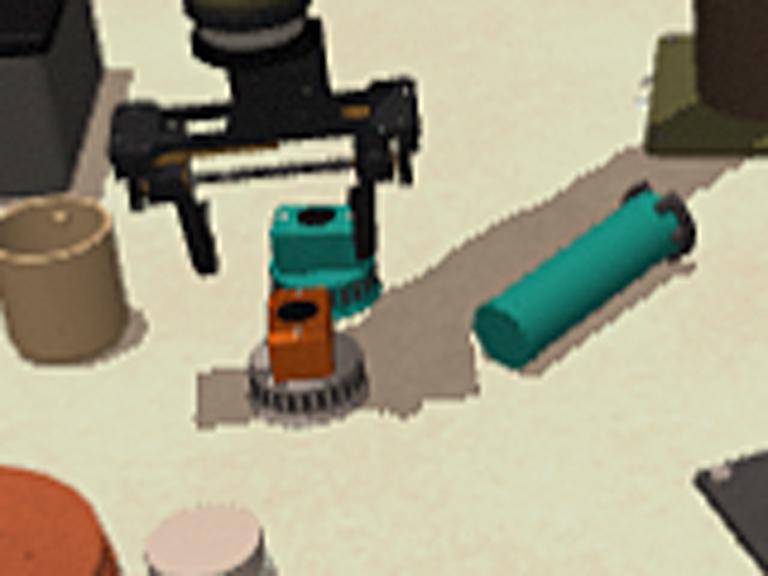

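View pics/w5.png

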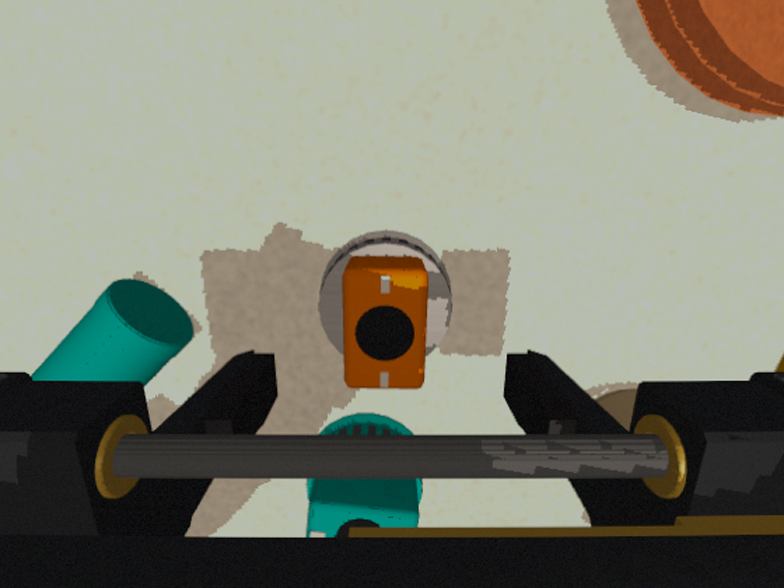

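```bash
python3 - <<'E'
from h import *
img,d,W,st,c,T=shot('wrist');M=R.from_quat(st['eef_rot']).as_matrix()
L=(W-st['tool_pos'])@M
m=(d<.2)&(d>0)
for lo in(-.06,.0):
    k=m&(L[...,1]>lo)&(L[...,1]<lo+.06)&(abs(L[...,2])<.03)
    P=L[k];
    for x in np.arange(-.06,0,.004):
        q=P[abs(P[:,0]-x)<.002]
        if len(q):print(lo,x.round(3),len(q),q.min(0).round(3),q.max(0).round(3))
E
```

```text
-0.06 -0.06 278 [-0.062 -0.058 -0.01 ] [-0.058 -0.043  0.01 ]
-0.06 -0.056 216 [-0.058 -0.059 -0.01 ] [-0.054 -0.043  0.01 ]
-0.06 -0.052 189 [-0.054 -0.058 -0.01 ] [-0.05  -0.043  0.01 ]
-0.06 -0.048 174 [-0.05  -0.057 -0.01 ] [-0.046 -0.043  0.01 ]
-0.06 -0.044 152 [-0.046 -0.056 -0.01 ] [-0.042 -0.043  0.01 ]
-0.06 -0.04 48 [-0.042 -0.053 -0.009] [-0.039 -0.043  0.01 ]
-0.06 -0.004 79 [-0.003 -0.019 -0.028] [-0.002 -0.001  0.009]
0.0 -0.06 290 [-0.062  0.044 -0.01 ] [-0.058  0.059  0.011]
0.0 -0.056 205 [-0.058  0.044 -0.01 ] [-0.054  0.059  0.01 ]
0.0 -0.052 206 [-0.054  0.044 -0.01 ] [-0.05   0.059  0.011]
0.0 -0.048 172 [-0.05   0.044 -0.01 ] [-0.046  0.058  0.01 ]
0.0 -0.044 143 [-0.046  0.044 -0.01 ] [-0.042  0.057  0.01 ]
0.0 -0.04 60 [-0.042  0.044 -0.009] [-0.04   0.054  0.01 ]
0.0 -0.004 39 [-0.003  0.001 -0.027] [-0.002  0.013  0.008]
```

Emit:
arm_command:
  plan:
    - [0.088,0.03,-0.002,0,0]
    - [0.088,0.03,-0.001,0,0]
    - [0.088,0.01,0,0,0]
    - [0.088,0,0,0,0]

```text
clock: 10.1
tool_pos: [0.4254, -0.3093, -0.0068]
eef_rot: [0.704, 0.074, -0.703, 0.074]
contact_force: [0.5, -0.3, 0.8]
opening: 0.999
```

```bash
python3 - <<'E'
from h import *
p,M,st=tool();print(p,rel([.4265,-.3095,-.006]),st['contact_force'],st['q'])
img,d,W,st,c,T=shot('wrist');save('w6.png',img)
E
```

```text
[ 0.42544958 -0.3092926  -0.00681862] [-0.00081744  0.00042226 -0.0009849 ] [ 0.51430822 -0.27459073  0.82542841] [ 0.62119331  0.90650313 -0.13382781  1.99710915  0.41704512  0.26273508
 -1.22688232]
```

View pics/w6.png

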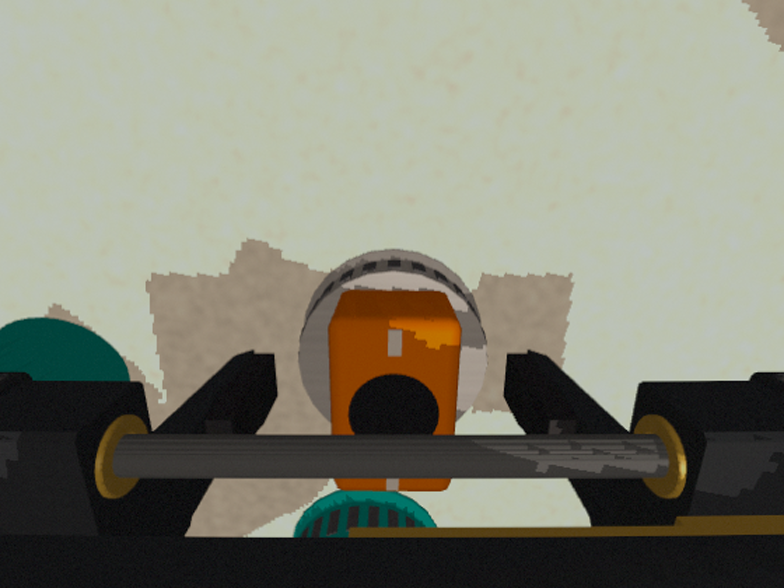

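Emit:
arm_command:
  plan:
    - [0.034,0,0,0,0]
    - [0.034,0,0,0,0]
    - [0.034,0,0,0,0]
    - [0.034,0,0,0,0]
    - [0.034,-0.03,0,0,0]
    - [0.034,-0.06,0,0,0]
    - [0.034,-0.06,0,0,0]
    - [0.034,-0.06,0,0,0]
    - [0.034,0,0,0,0]
  force: 45

```text
clock: 11.28
tool_pos: [0.4275, -0.3103, 0.2062]
eef_rot: [0.706, 0.072, -0.701, 0.076]
contact_force: [-0.7, -0.2, -4.5]
opening: 0.438
```

```bash
python3 - <<'E'
from h import *
p,M,st=tool();print(p,M.round(3),st['contact_force'],st['q'],st['opening']*.088)
img,d,W,st,c,T=shot('wrist');save('w7.png',img)
E
```

```text
[ 0.42745723 -0.31026533  0.20622659] [[ 0.008  0.208 -0.978]
 [-0.005 -0.978 -0.208]
 [-1.     0.006 -0.007]] [-0.74792955 -0.22000375 -4.49021527] [ 0.75956935  0.56211427 -0.34839247  1.85302804  0.26749616  0.76296342
 -1.09403841] 0.03850551522796709
```

View pics/w7.png

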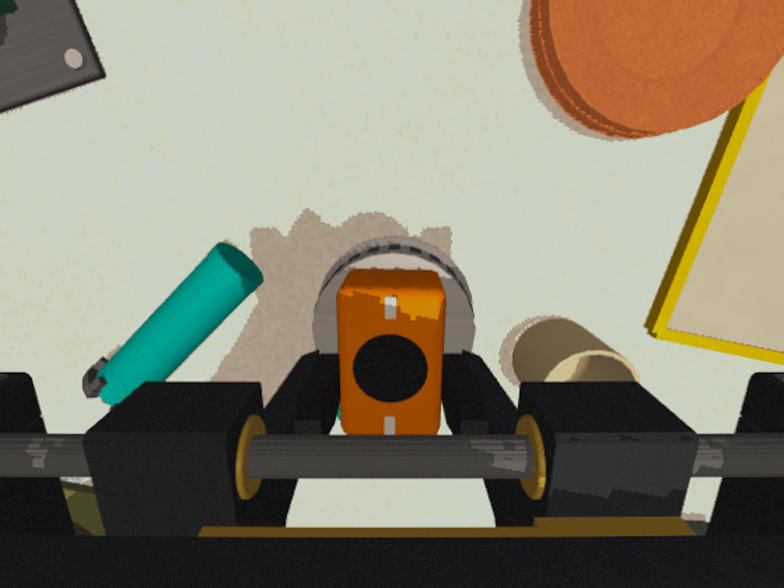

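```bash
python3 -c "
from h import *
print(rel([.53,.28,.36]))"
```

```text
[-0.15733189 -0.55435295 -0.22523476]
```

Emit:
arm_command:
  plan:
    - [0.034,-0.05,0,0,0]
    - [0.034,-0.05,-0.03,-0.01,0]
    - [0.034,-0.03,-0.05,-0.02,0]
    - [0.034,-0.02,-0.053,-0.022,0]
    - [0.034,0,-0.053,-0.022,0]
    - [0.034,0,-0.053,-0.022,0]
    - [0.034,0,-0.053,-0.022,0]
    - [0.034,0,-0.053,-0.022,0]
    - [0.034,0,-0.053,-0.022,0]
    - [0.034,0,-0.053,-0.022,0]
    - [0.034,0,-0.053,-0.022,0]
    - [0.034,0,-0.05,-0.022,0]

```text
clock: 12.82
tool_pos: [0.5316, 0.2813, 0.3487]
eef_rot: [-0.701, -0.073, 0.705, -0.075]
contact_force: [0.6, -0.8, -3.5]
opening: 0.44
```

```bash
python3 -c "
from h import *
p,M,st=tool();print(p,M.round(3),st['q'])"
```

```text
[0.53159332 0.2813118  0.34866381] [[-0.005  0.209 -0.978]
 [-0.004 -0.978 -0.209]
 [-1.     0.003  0.006]] [-0.29328477  0.55076309 -0.48838242  1.39770888  0.26021517  1.26367528
 -2.16088723]
```

Emit:
arm_command:
  plan:
    - [0.034,0,0,0,-0.178]
    - [0.034,0,0,0,-0.178]
    - [0.034,0,0,0,-0.178]
    - [0.034,0,0,0,-0.178]
    - [0.034,0,0,0,-0.178]
    - [0.034,0,0,0,-0.178]
    - [0.034,0,0,0,-0.178]
    - [0.034,0,0,0,-0.178]
    - [0.034,0,0,0,-0.178]
    - [0.034,0,0,0,-0.178]
    - [0.034,0,0,0,-0.178]
    - [0.034,0,0,0,-0.178]

```text
clock: 14.32
tool_pos: [0.5318, 0.2793, 0.3486]
eef_rot: [0.27, 0.654, -0.274, 0.652]
contact_force: [0.9, -0.6, -3.2]
opening: 0.443
```

```bash
python3 -c "
from h import *
p,M,st=tool();print(p,M.round(3),st['q'])
o=np.array([.885,.465,0]);print(M.T@o)"
```

```text
[0.53179091 0.27927142 0.34863757] [[-0.005  0.71   0.704]
 [-0.004  0.704 -0.71 ]
 [-1.    -0.006 -0.001]] [-0.03698436  0.67716371 -1.04510589  1.38679731  0.57948696  1.40909671
 -0.29495265]
[-0.00600761  0.95568044  0.29340894]
```

Emit:
arm_command:
  plan:
    - [0.034,0,0.053,0.016,0]
    - [0.034,0,0.053,0.016,0]
    - [0.034,0,0.053,0.016,0]
    - [0.034,0,0.053,0.016,0]
    - [0.034,0,0.053,0.016,0]
    - [0.034,0,0.053,0.016,0]

```text
clock: 15.08
tool_pos: [0.7538, 0.3758, 0.3295]
eef_rot: [0.275, 0.635, -0.283, 0.664]
contact_force: [1.0, -1.0, -3.9]
opening: 0.436
```

```bash
python3 -c "
from h import *
p,M,st=tool();print(p,np.hypot(*p[:2]),M.round(3),st['q'])
o=np.array([.885,.465,0]);print(M.T@o)"
```

```text
[0.75375074 0.37584201 0.32948149] 0.8422573254237693 [[ 0.034  0.725  0.688]
 [-0.027  0.688 -0.725]
 [-0.999  0.006  0.043]] [-0.47125185  1.11098451 -0.8442054   0.17221759  0.83489665  1.89996914
  0.16607211]
[0.01738137 0.96199775 0.27149258]
```

Emit:
arm_command:
  plan:
    - [0.034,0,0.053,0.016,0]
    - [0.034,0,0.053,0.016,0]
    - [0.034,0,0.053,0.016,0]
    - [0.034,0,0,0,0]

```text
clock: 15.58
tool_pos: [0.7847, 0.4081, 0.3011]
eef_rot: [0.296, 0.627, -0.247, 0.677]
contact_force: [0.5, -0.7, -2.9]
opening: 0.439
```

```bash
python3 -c "
from h import *
p,M,st=tool();print(p,np.hypot(*p[:2]),M.round(3),st['q'],st['joint_torque'])
o=np.array([.885,.465,0]);print(M.T@o)"
```

```text
[0.78468968 0.40809743 0.30106367] 0.8844667379243304 [[ 0.091  0.706  0.703]
 [ 0.036  0.703 -0.71 ]
 [-0.995  0.09   0.039]] [-0.47987984  1.15759066 -0.94096648  0.13860384  0.9203787   1.8038638
  0.18980923] [-1.62309654e+00 -7.63964009e+01 -4.48900703e-01 -1.22847158e+01
 -1.15597665e+00 -6.87288735e-01  1.49487541e-02]
[0.09761362 0.95126415 0.29157863]
```

Emit:
arm_command:
  plan:
    - [0.034,-0.01,0.019,0.006,0]
    - [0.034,-0.01,0.019,0.006,0]
    - [0.034,-0.01,0.019,0.006,0]
    - [0.034,-0.01,0.019,0.006,0]

```text
clock: 16.08
tool_pos: [0.7953, 0.4155, 0.3284]
eef_rot: [0.313, 0.615, -0.229, 0.687]
contact_force: [0.2, -1.0, -3.3]
opening: 0.44
```

```bash
cat >> h.py <<'E'
ZT=np.array([.441,.232,-.867]);ZT/=np.linalg.norm(ZT)
def tilt():
    p,M,st=tool();x=M[:,0]
    print('p',p.round(4),'r',np.hypot(*p[:2]).round(3),'x',x.round(3),'tilt',np.degrees(np.arccos(-x[2])).round(1),'az',np.degrees(np.arctan2(x[1],x[0])).round(1),'err',np.degrees(np.arccos(x@ZT)).round(1))
    print('q',st['q'].round(3),'F',st['contact_force'].round(1),'out',(M.T@[.885,.465,0]).round(3),'up',(M.T@[0,0,1]).round(3))
E
python3 -c "
from h import *
tilt()"
```

```text
p [0.7953 0.4155 0.3284] r 0.897 x [ 0.14   0.07  -0.988] tilt 9.0 az 26.8 err 20.9
q [-0.537  1.131 -0.002  0.138  0.013  1.716  0.247] F [ 0.2 -1.  -3.3] out [0.156 0.944 0.29 ] up [-0.988  0.149  0.048]
```

Emit:
arm_command:
  plan:
    - [0.034,-0.012,0.018,0.006,0]
    - [0.034,-0.012,0.018,0.006,0]
    - [0.034,-0.012,0.018,0.006,0]
    - [0.034,-0.012,0.018,0.006,0]
    - [0.034,-0.012,0.018,0.006,0]
    - [0.034,-0.012,0.018,0.006,0]

```text
clock: 16.82
tool_pos: [0.8058, 0.4179, 0.381]
eef_rot: [0.335, 0.593, -0.205, 0.703]
contact_force: [0.0, -0.5, -3.5]
opening: 0.443
```

```bash
python3 -c "
from h import *
tilt()"
```

```text
p [0.8058 0.4179 0.381 ] r 0.908 x [ 0.213  0.109 -0.971] tilt 13.8 az 27.1 err 16.1
q [-0.566  1.109  0.755  0.138 -0.717  1.689  0.315] F [ 0.  -0.5 -3.5] out [0.239 0.928 0.284] up [-0.971  0.228  0.072]
```

Emit:
arm_command:
  plan:
    - [0.034,-0.02,0.018,0.006,0]
    - [0.034,-0.02,0.018,0.006,0]
    - [0.034,-0.02,0.018,0.006,0]

```text
clock: 17.2
tool_pos: [0.8007, 0.4145, 0.43]
eef_rot: [0.347, 0.581, -0.191, 0.711]
contact_force: [0.2, -0.8, -3.9]
opening: 0.439
```

```bash
python3 -c "
from h import *
tilt()"
```

```text
p [0.8007 0.4145 0.43  ] r 0.902 x [ 0.253  0.13  -0.959] tilt 16.5 az 27.3 err 13.4
q [-0.569  1.062  0.9    0.137 -0.854  1.703  0.327] F [ 0.2 -0.8 -3.9] out [0.284 0.917 0.281] up [-0.959  0.271  0.085]
```

Emit:
arm_command:
  plan:
    - [0.034,0.0,0.035,0.011,0]
    - [0.034,0.0,0.035,0.011,0]
    - [0.034,0.0,0.035,0.011,0]

```text
clock: 17.58
tool_pos: [0.8303, 0.4299, 0.4254]
eef_rot: [0.365, 0.56, -0.17, 0.724]
contact_force: [0.0, -0.3, -3.5]
opening: 0.446
```

```bash
python3 -c "
from h import *
tilt()"
```

```text
p [0.8303 0.4299 0.4254] r 0.935 x [ 0.316  0.163 -0.935] tilt 20.8 az 27.3 err 9.0
q [-0.569  1.085  0.988  0.136 -0.945  1.615  0.334] F [ 0.  -0.3 -3.5] out [0.356 0.893 0.274] up [-0.935  0.339  0.107]
```

Emit:
arm_command:
  plan:
    - [0.034,0.0,0.035,0.011,0]
    - [0.034,0.0,0.035,0.011,0]

```text
clock: 17.82
tool_pos: [0.8476, 0.439, 0.4277]
eef_rot: [0.377, 0.545, -0.155, 0.733]
contact_force: [1.1, -0.2, -2.9]
opening: 0.439
```

```bash
python3 -c "
from h import *
tilt()"
```

```text
p [0.8476 0.439  0.4277] r 0.955 x [ 0.358  0.184 -0.915] tilt 23.7 az 27.3 err 6.1
q [-0.569  1.092  1.009  0.136 -0.969  1.56   0.335] F [ 1.1 -0.2 -2.9] out [0.403 0.875 0.268] up [-0.915  0.384  0.121]
```

Emit:
arm_command:
  plan:
    - [0.034,0.0,0.035,0.011,0]
    - [0.034,0.0,0.035,0.011,0]
    - [0.034,0.0,0.035,0.011,0]

```text
clock: 18.2
tool_pos: [0.8706, 0.4508, 0.4373]
eef_rot: [0.395, 0.523, -0.133, 0.744]
contact_force: [0.5, -0.3, -3.1]
opening: 0.443
```

```bash
python3 -c "
from h import *
tilt()"
```

```text
p [0.8706 0.4508 0.4373] r 0.98 x [ 0.418  0.216 -0.883] tilt 28.0 az 27.3 err 1.9
q [-0.568  1.095  1.021  0.136 -0.983  1.483  0.337] F [ 0.5 -0.3 -3.1] out [0.47  0.844 0.258] up [-0.883  0.448  0.141]
```

Emit:
arm_command:
  plan:
    - [0.034,0.0,0.03,0.009,0]
    - [0.034,0.0,0,0,0]
    - [0.034,0.0,0,0,0]

```text
clock: 18.58
tool_pos: [0.8758, 0.454, 0.441]
eef_rot: [0.399, 0.517, -0.127, 0.746]
contact_force: [-0.3, -0.0, -3.9]
opening: 0.44
```

```bash
python3 -c "
from h import *
tilt()"
```

```text
p [0.8758 0.454  0.441 ] r 0.986 x [ 0.433  0.223 -0.873] tilt 29.2 az 27.3 err 0.8
q [-0.569  1.095  1.022  0.136 -0.985  1.464  0.336] F [-0.3 -0.  -3.9] out [0.487 0.835 0.256] up [-0.873  0.465  0.147]
```

```bash
python3 -c "
from h import *
p,M,st=tool();print(M.round(3))
m=np.array([.5535,.0435,.1995])
t=m-.06*M[:,0]+.10*M[:,2];print(t,rel(t),rel(t+[0,0,.1]))"
```

```text
[[ 0.433  0.602  0.671]
 [ 0.223  0.649 -0.727]
 [-0.873  0.465  0.147]]
[ 0.59461143 -0.04260423  0.26655156] [-0.08037942 -0.57281324  0.14678923] [-0.16770777 -0.52634817  0.16144378]
```

Emit:
arm_command:
  plan:
    - [0.034,-0.01,-0.035,0.01,0]
    - [0.034,-0.017,-0.05,0.016,0]
    - [0.034,-0.017,-0.05,0.016,0]
    - [0.034,-0.017,-0.05,0.016,0]
    - [0.034,-0.017,-0.05,0.016,0]

```text
clock: 19.2
tool_pos: [0.7688, 0.2561, 0.4188]
eef_rot: [0.402, 0.515, -0.124, 0.746]
contact_force: [0.9, -0.3, -2.9]
opening: 0.442
```

```bash
python3 -c "
from h import *
tilt()
p,M,st=tool();m=np.array([.5535,.0435,.1995])
t=m-.06*M[:,0]+.10*M[:,2];print(rel(t+[0,0,.1]),rel(t),st['qd'].round(2))"
```

```text
p [0.7688 0.2561 0.4188] r 0.81 x [ 0.438  0.229 -0.87 ] tilt 29.6 az 27.6 err 0.3
q [-0.791  0.717  0.992  1.299 -0.943  1.028  1.064] F [ 0.9 -0.3 -2.9] out [0.494 0.832 0.254] up [-0.87   0.472  0.145]
[-0.09913469 -0.32279745  0.09354399] [-0.01217764 -0.37000113  0.07904282] [ 0.02 -0.56 -0.07  1.25 -0.01 -0.51  0.95]
```

Tilt is retained (error 0.3°). Continue.

Emit:
arm_command:
  plan:
    - [0.034,-0.015,-0.05,0.014,0]
    - [0.034,-0.014,-0.05,0.014,0]
    - [0.034,-0.014,-0.05,0.014,0]
    - [0.034,-0.014,-0.05,0.013,0]
    - [0.034,0.015,-0.05,0.013,0]
    - [0.034,0.02,-0.05,0.005,0]
    - [0.034,0.01,-0.03,0.003,0]
    - [0.034,0,0,0,0]
    - [0.034,0,0,0,0]

```text
clock: 20.32
tool_pos: [0.62, -0.0124, 0.2875]
eef_rot: [0.402, 0.514, -0.124, 0.747]
contact_force: [0.7, 0.1, -3.8]
opening: 0.443
```

```bash
python3 -c "
from h import *
tilt()
p,M,st=tool();m=np.array([.5535,.0435,.1995])
t=m-.06*M[:,0]+.10*M[:,2];print(rel(t+[0,0,.1]),rel(t),st['qd'].round(2))
img,d,W,st,c,T=shot('wrist');save('w8.png',img);np.savez('w8.npz',img=img,d=d,W=W)
"
```

```text
p [ 0.62   -0.0124  0.2875] r 0.62 x [ 0.44   0.228 -0.868] tilt 29.7 az 27.4 err 0.2
q [-0.078  0.442  0.278  1.98  -0.993  0.499  1.766] F [ 0.7  0.1 -3.8] out [0.496 0.831 0.253] up [-0.868  0.474  0.147]
[-0.0868893   0.00185815  0.01653537] [-5.02638276e-05 -4.55026745e-02  1.84067701e-03] [-0.04  0.    0.01 -0.01 -0.   -0.    0.  ]
```

View pics/w8.png

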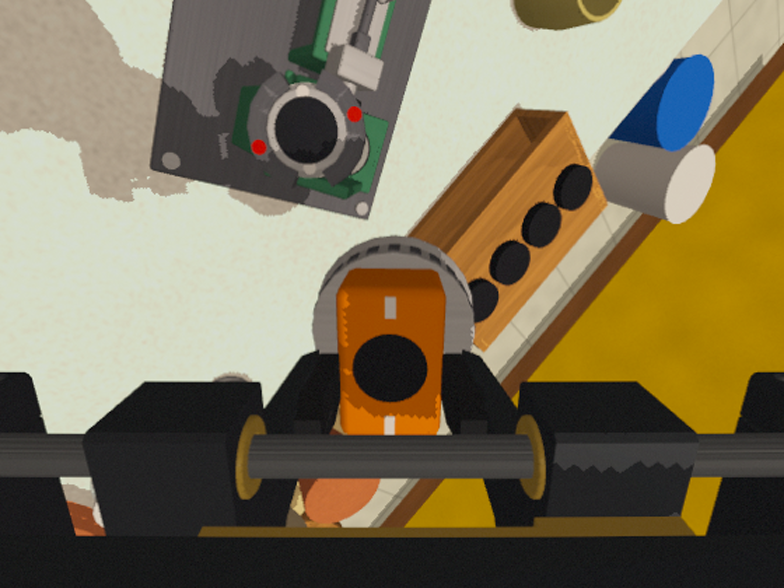

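```bash
cat >> h.py <<'E'
def mouth():
    img,d,W,st,c,T=shot('wrist');M=R.from_quat(st['eef_rot']).as_matrix()
    L=(W-st['tool_pos'])@M; hsv=cv2.cvtColor(img,cv2.COLOR_RGB2HSV)
    mw=np.array([.5535,.0435,.1995]);near=np.linalg.norm(W-mw,axis=-1)<.05
    red=near&(hsv[...,1]>150)&((hsv[...,0]<6)|(hsv[...,0]>174))
    n,l,s,ce=cv2.connectedComponentsWithStats(red.astype(np.uint8));cs=[]
    for i in range(1,n):
        if s[i,4]>15: cs.append(np.nanmean(L[l==i],0));print('red',s[i],cs[-1].round(4),np.nanmean(W[l==i],0).round(4))
    mid=(cs[0]+cs[1])/2;dr=cs[0]-cs[1]
    print('mid',mid.round(4),'len',np.linalg.norm(dr).round(4),'ang (y->z)',np.degrees(np.arctan2(dr[2],dr[1])).round(2),'x tilt',dr[0].round(4))
    rad=np.hypot(L[...,1]-mid[1],L[...,2]-mid[2])
    wh=near&(hsv[...,1]<40)&(hsv[...,2]>185)&(rad<.03)&(rad>.02)&(abs(L[...,0]-mid[0])<.01)
    k=near&(rad<.033)&(abs(L[...,0]-mid[0])<.004);P=L[k]
    A=np.c_[P[:,1:],np.ones(len(P))];co,*_=np.linalg.lstsq(A,P[:,0],rcond=None);print('plane slopes',co.round(4),len(P))
    # bore circle
    bore=near&(rad<.024)&((L[...,0]-mid[0])>.01);Q=L[bore]
    # bore edge in pixels -> ellipse
    inner=near&(rad<.032)&(abs(L[...,0]-mid[0])<.004)
    o=(hsv[...,1]>150)&(hsv[...,0]>5)&(hsv[...,0]<20)&(d<.25)&(d>0)&(abs(L[...,0]+.0715)<.003)
    if o.sum()>50:
        P=L[o];print('block top',P.mean(0).round(4),cv2.minAreaRect(P[:,1:].astype(np.float32)))
    return img,d,W,L,mid
E
python3 -c "
from h import *
img,d,W,L,mid=mouth()
for n,(u,v) in dict(w1=(303,91),w2=(312,168)).items():
    u=int(u/1.4);v=int(v/1.4);print(n,img[v-1:v+2,u-1:u+2].mean((0,1)),L[v,u],W[v,u])
cv2.imwrite('pics/w8c.png',cv2.resize(img[30:160,130:310,::-1],None,fx=4.4,fy=4.4,interpolation=cv2.INTER_CUBIC))
"
```

```text
red [247  76  11  12  99] [ 0.0592 -0.0208 -0.105 ] [0.5635 0.0649 0.2109]
red [179 100  10  11  90] [ 0.0595 -0.0743 -0.0883] [0.5428 0.0183 0.1877]
mid [ 0.0594 -0.0476 -0.0966] len 0.056 ang (y->z) -17.3 x tilt -0.0003
plane slopes [-0.0064  0.0017  0.0598] 5329
w1 [213.88888889 200.55555556 185.33333333] [ 0.05921574 -0.04748832 -0.11663167] [0.53977533 0.05617502 0.19652314]
w2 [159.11111111 147.44444444 134.        ] [ 0.05929269 -0.04502089 -0.0771911 ] [0.56769249 0.029074   0.20343829]
```

View pics/w8c.png

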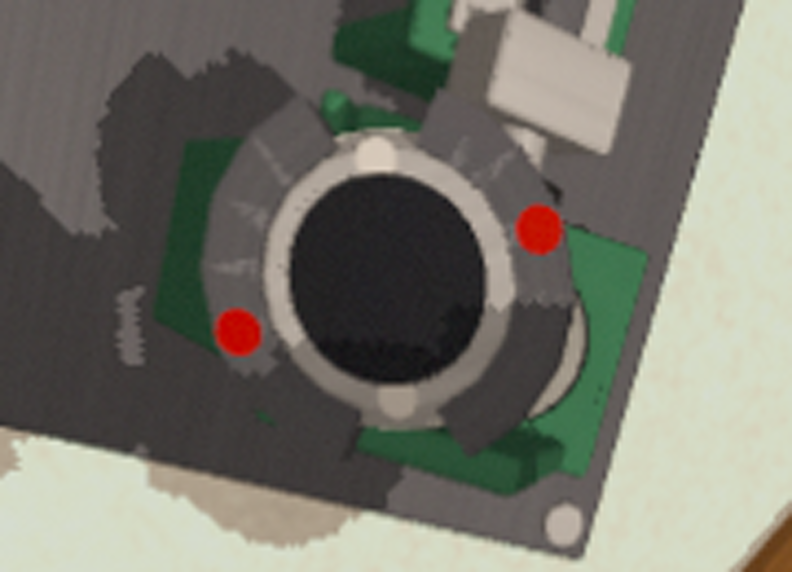

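```bash
python3 -c "
from h import *
img,d,W,L,mid=mouth()
hsv=cv2.cvtColor(img,cv2.COLOR_RGB2HSV)
for (u,v) in [(260,215),(300,230),(278,265),(262,240),(278,220),(262,290)]: print(u,v,img[v,u],hsv[v,u],d[v,u],L[v,u].round(4))
o=(img[...,0]>90)&(img[...,2]<40)&(d>0)&(d<.25);P=L[o]
print(np.histogram(P[:,0],bins=np.arange(-.085,-.02,.003)))
k=o&(abs(L[...,0]-np.median(P[:,0]))<.003);P=L[k];print(P.mean(0),cv2.minAreaRect(P[:,1:].astype(np.float32)),P.min(0),P.max(0))
A=np.c_[P[:,1:],np.ones(len(P))];co,*_=np.linalg.lstsq(A,P[:,0],rcond=None);print('slopes',co)
"
```

```text
red [247  77  11  11  94] [ 0.0589 -0.0209 -0.1047] [0.5635 0.065  0.211 ]
red [178 101  11  11  91] [ 0.0595 -0.0745 -0.0879] [0.5429 0.0182 0.1876]
mid [ 0.0592 -0.0477 -0.0963] len 0.0563 ang (y->z) -17.42 x tilt -0.0006
plane slopes [-0.0074  0.0005  0.0595] 5333
260 215 [158  76   0] [ 14 255 158] 0.14785439 [-0.0456 -0.0098 -0.0315]
300 230 [159  76   0] [ 14 255 159] 0.15103854 [-0.0447  0.0102 -0.0233]
278 265 [21 22 22] [90 12 22] 0.1547632 [-0.0464 -0.0009 -0.0047]
262 240 [160  76   0] [ 14 255 160] 0.15244317 [-0.0448 -0.009  -0.018 ]
278 220 [156 143 131] [ 14  41 156] 0.15005025 [-0.0442 -0.0009 -0.0284]
262 290 [158  75   0] [ 14 255 158] 0.16137119 [-0.0442 -0.0095  0.0111]
(array([   0,    1,    1,    0,    0,    0,    0,    0,    0,    0,    0,
          0,   86, 4829,  599,  105,  104,   90,  104,   82,   78]), array([-0.085, -0.082, -0.079, -0.076, -0.073, -0.07 , -0.067, -0.064,
       -0.061, -0.058, -0.055, -0.052, -0.049, -0.046, -0.043, -0.04 ,
       -0.037, -0.034, -0.031, -0.028, -0.025, -0.022]))
[-0.04434541 -0.000319   -0.00910911] ((-0.0005762726068496704, -0.005720071494579315), (0.03917042165994644, 0.060429416596889496), 0.1899695098400116) [-0.04679526 -0.0202468  -0.03588995] [-0.04199873  0.01902365  0.0244716 ]
slopes [-0.02859259  0.00153539 -0.04434055]
```

```bash
python3 -c "
from h import *
img,d,W,st,c,T=shot('scene');save('s8.png',img[110:270,190:390],4)
img,d,W,st,c,T=shot('top');save('t8.png',img[120:260,180:340],4.5)
"
```

```text
(no output)
```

View pics/s8.png

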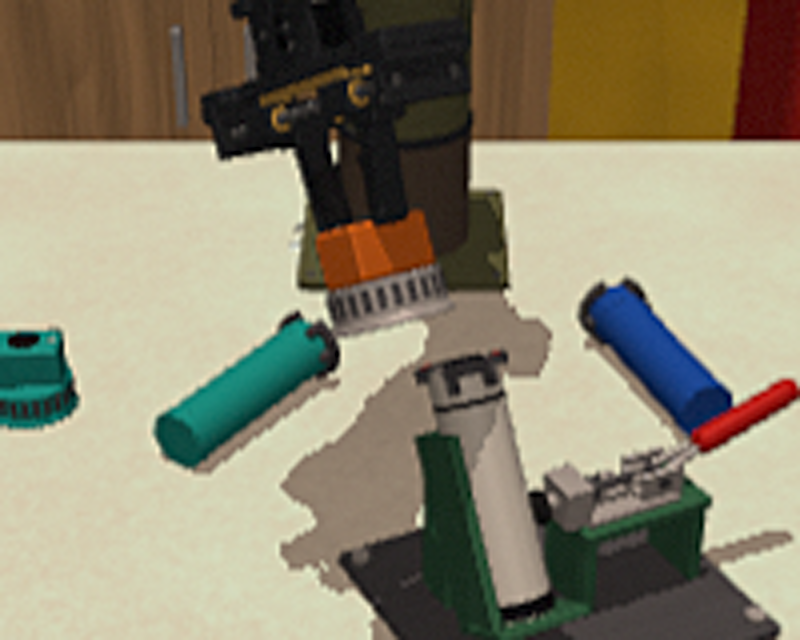

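View pics/t8.png

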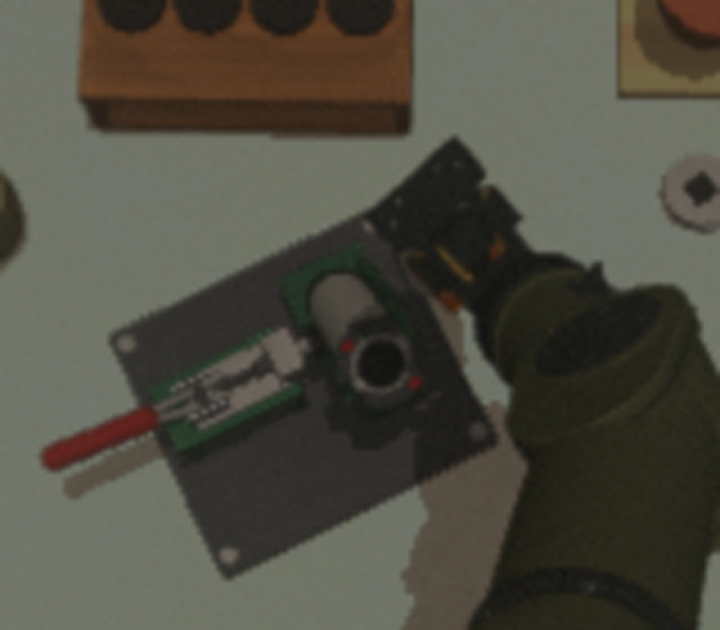

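```bash
cat > ctr.py <<'E'
from h import *
def rays(c,M4):
    u,v=np.meshgrid(np.arange(560),np.arange(420));xd=(u-c['cx'])/c['fx'];yd=(v-c['cy'])/c['fy'];x,y=xd.copy(),yd.copy()
    for _ in range(20): f=1+c['k1']*(x*x+y*y);x=xd/f;y=yd/f
    r_=np.stack([x,y,np.ones_like(x)],-1)@M4[:3,:3].T
    return r_,M4[:3,3]
def onplane(c,xp):
    r_,o=rays(c,np.array(c['mount']));t=(xp-o[0])/r_[...,0];return o+r_*t[...,None]
def blob(mask,Lp,lab):
    n,l,s,ce=cv2.connectedComponentsWithStats(mask.astype(np.uint8));i=1+np.argmax(s[1:,4])
    m=(l==i).astype(np.uint8);cs,_=cv2.findContours(m,cv2.RETR_EXTERNAL,cv2.CHAIN_APPROX_NONE)
    k=max(cs,key=len)[:,0];P=Lp[k[:,1],k[:,0]][:,1:].astype(np.float32)
    print(lab,'bbox',s[i],'ellipse',[np.round(q,4) for q in cv2.fitEllipse(P*1000)])
E
python3 - <<'E'
from ctr import *
img,d,W,L,mid=mouth();c=r.calibration('wrist')
g=img.max(-1)
Lp=onplane(c,-.0444)
blob((g<70)&(abs(L[...,0]+.0455)<.004)&(abs(Lp[...,1])<.019)&(abs(Lp[...,2]+.005)<.02),Lp,'hole')
Lp=onplane(c,mid[0])
rad=np.hypot(Lp[...,1]-mid[1],Lp[...,2]-mid[2])
blob((g<75)&(rad<.0235),Lp,'bore')
rad=np.hypot(L[...,1]-mid[1],L[...,2]-mid[2])
blob((rad<.036)&(abs(L[...,0]-mid[0])<.005),Lp,'ring')
E
```

```text
red [248  78  11  11  94] [ 0.0589 -0.0202 -0.1041] [0.5636 0.0649 0.2109]
red [179 101  11  11  91] [ 0.0592 -0.0738 -0.0875] [0.5427 0.0183 0.1877]
mid [ 0.059  -0.047  -0.0958] len 0.0561 ang (y->z) -17.19 x tilt -0.0003
plane slopes [-0.006  -0.0011  0.0592] 5328
hole bbox [ 252  239   53   48 1994] ellipse [array([-0.8141, -4.7863]), array([26.8193, 27.3794]), np.float64(127.4655)]
bore bbox [ 197   71   44   48 1671] ellipse [array([-46.7377, -95.6549]), array([33.3489, 33.8294]), np.float64(172.4732)]
ring bbox [ 177   51   85   85 5368] ellipse [array([-46.697 , -95.5129]), array([57.3901, 65.8009]), np.float64(87.3575)]
```

```bash
python3 - <<'E'
from ctr import *
p,M,st=tool()
print(p,st['qd'].round(3))
C=p+M@[.059,-.0468,-.0957];print('mouth C',C)
np.save('C.npy',C)
E
```

```text
[ 0.61937975 -0.01144857  0.28666607] [ 0.014  0.001 -0.006  0.005  0.001 -0.004  0.   ]
mouth C [0.55309069 0.04144873 0.19927404]
```

Emit:
arm_command:
  plan:
    - [0.034,0,-0.015,-0.03,-0.045]
    - [0.034,0,-0.015,-0.03,0]
    - [0.034,0,-0.012,-0.025,0]
    - [0.034,0,0,0,0]
    - [0.034,0,0,0,0]

```text
clock: 21.25
tool_pos: [0.5376, 0.0187, 0.2536]
eef_rot: [0.386, 0.517, -0.114, 0.756]
contact_force: [1.1, -0.6, -2.2]
opening: 0.438
```

```bash
cat >> ctr.py <<'E'
def err(off=(0,0,-.0048)):
    p,M,st=tool();C=np.load('C.npy')
    print('mouth in cap coords (x along tool, lateral y,z):',(M.T@(C-p)-np.array(off)).round(4),'F tool',(M.T@st['contact_force']).round(2),'mom',(M.T@st['moment']).round(3))
E
python3 - <<'E'
from ctr import *
tilt();err()
E
```

```text
p [0.5376 0.0187 0.2536] r 0.538 x [ 0.44   0.227 -0.869] tilt 29.7 az 27.3 err 0.3
q [ 0.274  0.389 -0.317  2.232 -0.995  0.136  1.794] F [ 1.1 -0.6 -2.2] out [0.495 0.819 0.288] up [-0.869  0.466  0.168]
mouth in cap coords (x along tool, lateral y,z): [ 0.0592 -0.0011 -0.0096] F tool [ 2.27 -0.83  0.77] mom [-0.035  0.171 -0.726]
```

Emit:
arm_command:
  plan:
    - [0.034,0,-0.001,-0.009,0]
    - [0.034,0,0,0,0]
    - [0.034,0,0,0,0]

```text
clock: 21.62
tool_pos: [0.5305, 0.0247, 0.2515]
eef_rot: [0.386, 0.517, -0.113, 0.756]
contact_force: [-0.3, 0.1, -2.8]
opening: 0.437
```

```bash
python3 - <<'E'
from ctr import *
tilt();err()
img,d,W,st,c,T=shot('scene');save('s9.png',img[140:260,230:390],4.8)
img,d,W,st,c,T=shot('wrist');save('w9.png',img)
E
```

```text
p [0.5305 0.0247 0.2515] r 0.531 x [ 0.44   0.227 -0.869] tilt 29.7 az 27.4 err 0.3
q [ 0.297  0.388 -0.369  2.253 -0.995  0.103  1.782] F [-0.3  0.1 -2.8] out [0.495 0.819 0.289] up [-0.869  0.466  0.168]
mouth in cap coords (x along tool, lateral y,z): [ 0.0591 -0.0001  0.    ] F tool [ 2.32 -1.44 -0.71] mom [-0.033  0.159 -0.687]
```

View pics/s9.png

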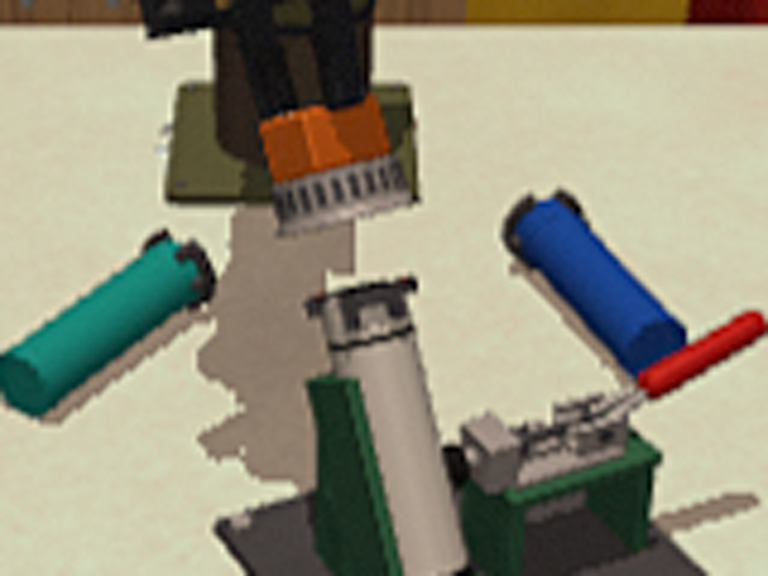

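View pics/w9.png

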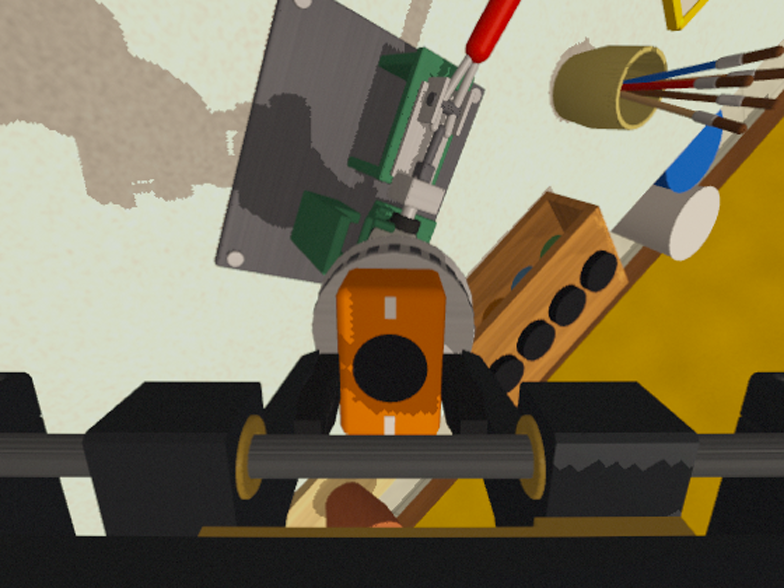

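Emit:
arm_command:
  plan:
    - [0.034,0.015,0,0,0]
    - [0.034,0.015,0,0,0]
    - [0.034,0.005,0,0,0]
    - [0.034,0,0,0,0]

```text
clock: 22.22
tool_pos: [0.5478, 0.0313, 0.2272]
eef_rot: [0.384, 0.522, -0.114, 0.753]
contact_force: [-0.6, 0.6, -3.1]
opening: 0.437
```

```bash
python3 - <<'E'
from ctr import *
tilt();err()
img,d,W,st,c,T=shot('scene');save('s10.png',img[140:260,230:390],4.8)
E
```

```text
p [0.5478 0.0313 0.2272] r 0.549 x [ 0.429  0.229 -0.874] tilt 29.1 az 28.1 err 0.8
q [ 0.302  0.46  -0.416  2.231 -1.     0.043  1.784] F [-0.6  0.6 -3.1] out [0.486 0.823 0.294] up [-0.874  0.459  0.16 ]
mouth in cap coords (x along tool, lateral y,z): [ 0.029  -0.0029 -0.003 ] F tool [ 2.62 -1.35 -1.37] mom [-0.02   0.166 -0.738]
```

View pics/s10.png

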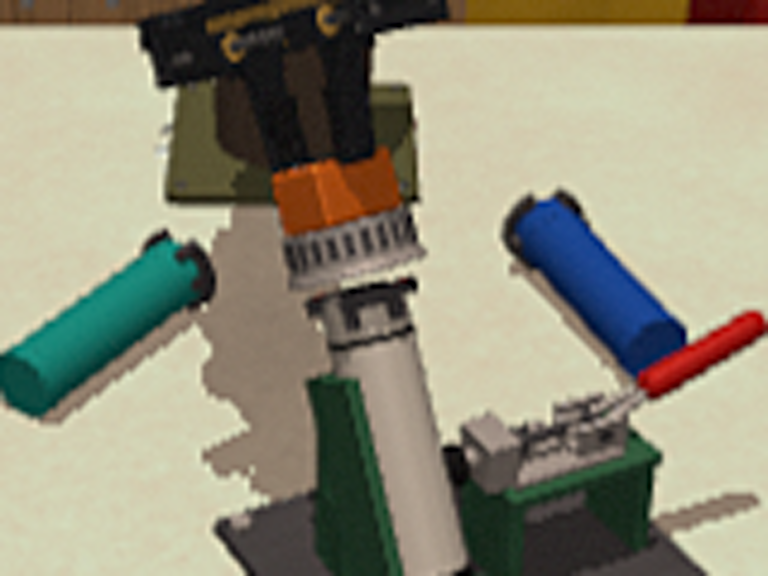

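```bash
cat > kin.py <<'E'
import numpy as np, itertools
from scipy.spatial.transform import Rotation as R
from scipy.optimize import least_squares
st=None
data=[
([1.32877738,.68975128,-.19454328,1.56604318,.15731456,.90248938,-.21507791],[.17004346,-.60090952,.19883621],[-.70029099,-.09769247,.70048526,-.09679412]),
([0.89688312,0.45699846,-0.35367331,1.92219243,0.21399262,0.79864889,-0.93113018],[0.3509738,-0.33045356,0.24250558],[.703,.075,-.703,.075]),
([0.67406975,0.78095926,-0.2154496,1.96847127,0.37159887,0.42707186,-1.18076617],[0.42706162,-0.31204036,0.06419299],[0.704,0.074,-0.702,0.075]),
([0.62119331,0.90650313,-0.13382781,1.99710915,0.41704512,0.26273508,-1.22688232],[0.42544958,-0.3092926,-0.00681862],[.704,.074,-.703,.074]),
([-0.03698436,0.67716371,-1.04510589,1.38679731,0.57948696,1.40909671,-0.29495265],[0.53179091,0.27927142,0.34863757],[0.27,0.654,-0.274,0.652]),
([-0.569,1.095,1.022,.136,-.985,1.464,.336],[.8758,.454,.441],[.399,.517,-.127,.746]),
([0.297,0.388,-0.369,2.253,-0.995,0.103,1.782],[.5305,.0247,.2515],[.386,.517,-.113,.756]),
([-0.078,0.442,0.278,1.98,-0.993,0.499,1.766],[.62,-.0124,.2875],[.402,.514,-.124,.747]),
([-0.566,1.109,0.755,0.138,-0.717,1.689,0.315],[0.8058,0.4179,0.381],[.335,.593,-.205,.703]),
([-0.29328477,0.55076309,-0.48838242,1.39770888,0.26021517,1.26367528,-2.16088723],[0.53159332,0.2813118,0.34866381],[-.701,-.073,.705,-.075]),
]
E3=np.array([[0,0,1],[0,1,0],[-1,0,0.]]) # tool cols: x=z_f
def fk(q,P,s):
    a1,a7,d1,d3,d5,d7,a3,a4,bx,by=P
    M=R.from_euler('z',s[0]*q[0]+a1).as_matrix();p=np.array([bx,by,d1])
    M=M@R.from_euler('y',q[1]).as_matrix()
    M=M@R.from_euler('z',s[1]*q[2]).as_matrix();p=p+M@[a3,0,d3]
    M=M@R.from_euler('y',q[3]).as_matrix();p=p+M@[a4,0,0]
    M=M@R.from_euler('z',s[2]*q[4]).as_matrix();p=p+M@[0,0,d5]
    M=M@R.from_euler('y',q[5]).as_matrix()
    M=M@R.from_euler('z',s[3]*q[6]+a7).as_matrix();p=p+M@[0,0,d7]
    T=np.stack([M[:,2],M[:,1],-M[:,0]],1)
    return p,T
def res(P,s):
    o=[]
    for q,p,e in data:
        pp,T=fk(q,P,s);o+=list((pp-p));o+=list(.3*(T.T@R.from_quat(e).as_matrix()-np.eye(3)).ravel())
    return np.array(o)
if __name__=='__main__':
    best=None
    for s in itertools.product([1,-1],repeat=4):
        for a1 in(0,np.pi/2,np.pi,-np.pi/2):
            for a7 in (0,np.pi/2,np.pi,-np.pi/2):
                f=least_squares(res,[a1,a7,.3,.4,.4,.3,0,0,0,0],args=(s,),max_nfev=40)
                if best is None or f.cost<best[0]: best=(f.cost,s,f.x)
    print(best); f=least_squares(res,best[2],args=(best[1],));print(f.cost,f.x.round(4));print(np.abs(f.fun).max())
    np.savez('kin.npz',P=f.x,s=best[1])
E
python3 kin.py
```

```text
(np.float64(0.0007915650529301763), (-1, -1, -1, -1), array([-0.05402084,  1.51899323,  0.34256737,  0.56290619,  0.35949751,
        0.36691258, -0.01574406, -0.00759895, -0.00810146, -0.00964289]))
0.0007915650529301763 [-0.054   1.519   0.3426  0.5629  0.3595  0.3669 -0.0157 -0.0076 -0.0081
 -0.0096]
0.017070526116617857
```

```bash
cat > kin2.py <<'E'
from kin import *
d=np.load('kin.npz');s=tuple(d['s'])
def fk2(q,X):
    q=np.array(q,float).copy();q[1:6]+=X[10:15]
    pp,T=fk(q,X[:10],s);return pp,T
def r2(X):
    o=[]
    for q,p,e in data:
        pp,T=fk2(q,X);o+=list(pp-p);o+=list(.3*(T.T@R.from_quat(e).as_matrix()-np.eye(3)).ravel())
    return np.r_[o,.001*X[6:15]]
if __name__=='__main__':
    f=least_squares(r2,np.r_[d['P'],np.zeros(5)]);print(f.cost,f.x.round(4))
    for q,p,e in data:
        pp,T=fk2(q,f.x);print((pp-p).round(4),np.degrees(R.from_matrix(T.T@R.from_quat(e).as_matrix()).magnitude()).round(2))
    np.save('X.npy',f.x)
E
python3 kin2.py
```

```text
0.000750579251231372 [-5.5100e-02  1.5122e+00  3.3280e-01  5.6560e-01  3.5950e-01  3.6140e-01
 -1.4200e-02 -6.2000e-03 -7.0000e-03 -8.0000e-03 -6.8000e-03  3.6000e-03
 -8.0000e-04 -7.3000e-03  8.7000e-03]
[ 0.0036 -0.0078  0.0037] 0.27
[ 0.0052  0.0049 -0.0009] 0.29
[ 0.0023  0.0026 -0.0022] 0.45
[ 0.0022  0.0026 -0.0041] 0.48
[-0.0067 -0.0084  0.0165] 0.35
[ 0.0063 -0.0044 -0.0087] 1.39
[-0.0014  0.0074 -0.0061] 1.5
[-0.0017  0.0022 -0.0071] 1.5
[ 0.001   0.0004 -0.0012] 0.57
[-0.011   0.0005  0.0101] 0.22
```

```bash
cat > kin3.py <<'E'
from kin import *
# X: a1,a7, then offsets 3 per link (after j1..j7 = 8*3 w/ base), joint offs 5
def fk3(q,X):
    p=np.array(X[2:5]);O=X[5:26].reshape(7,3);jo=np.r_[X[0],X[26:31],X[1]]
    M=np.eye(3)
    for i in range(7):
        M=M@R.from_euler('y' if i%2 else 'z',(q[i] if i%2 else -q[i])+jo[i]).as_matrix()
        p=p+M@O[i]
    return p,np.stack([M[:,2],M[:,1],-M[:,0]],1)
X0=np.zeros(31);X0[0]=-.05;X0[1]=1.51;X0[4]=.34;O=X0[5:26].reshape(7,3);O[2,2]=.563;O[4,2]=.36;O[6,2]=.367
def r3(X):
    o=[]
    for q,p,e in data:
        pp,T=fk3(np.array(q),X);o+=list(pp-p);o+=list(.3*(T.T@R.from_quat(e).as_matrix()-np.eye(3)).ravel())
    return np.r_[o,.01*(X-X0)]
if __name__=='__main__':
    f=least_squares(r3,X0);print(f.cost,f.x.round(4))
    for q,p,e in data:
        pp,T=fk3(np.array(q),f.x);print((pp-p).round(4),np.degrees(R.from_matrix(T.T@R.from_quat(e).as_matrix()).magnitude()).round(2))
    np.save('X3.npy',f.x)
E
python3 kin3.py
```

```text
9.345030280250348e-07 [-7.0000e-04  1.5706e+00 -2.0000e-04 -0.0000e+00  3.4360e-01  5.0000e-04
 -9.2000e-03  3.6000e-03 -1.0000e-04 -9.2000e-03  2.0000e-04 -4.0000e-04
 -1.3500e-02  5.6320e-01  8.0000e-04 -1.3500e-02 -7.6000e-03 -5.0000e-04
 -2.0000e-04  3.5240e-01  2.0000e-04 -2.0000e-04 -6.0000e-04  1.0000e-04
  0.0000e+00  3.6640e-01  4.0000e-04  5.0000e-04 -8.0000e-04 -3.0000e-04
  4.0000e-04]
[-0.     -0.0001 -0.    ] 0.01
[-0.     -0.0001 -0.0001] 0.06
[0.     0.0001 0.    ] 0.04
[0.     0.0001 0.0001] 0.05
[ 0.0001 -0.0001  0.    ] 0.04
[ 0.0001 -0.0001  0.    ] 0.02
[-0.0001  0.0002 -0.0002] 0.05
[ 0.     -0.0001  0.0002] 0.05
[-0.0001  0.0001 -0.0001] 0.04
[ 0. -0. -0.] 0.04
```

```bash
cat > ik.py <<'E'
from kin3 import *
X=np.load('X3.npy')
lo=np.array([-3.01,-.46,-1.47,.13,-1,.04,-2.66]);hi=np.array([3.01,2.08,1.51,2.56,4.14,2.09,2.66])
ZT=np.array([.441,.232,-.867]);ZT/=np.linalg.norm(ZT)
def solve(p,M,q0,w=0,qr=None,m=.02):
    def f(q):
        pp,T=fk3(q,X);e=[*(10*(pp-p)),*(3*R.from_matrix(T.T@M).as_rotvec())]
        if w: e+=list(w*(q-qr))
        return np.array(e)
    s=least_squares(f,np.clip(q0,lo+m+1e-3,hi-m-1e-3),bounds=(lo+m,hi-m));return s.x,np.linalg.norm(f(s.x)[:6])
E
cat > scan.py <<'E'
from ik import *
rng=np.random.default_rng(0)
C=np.load('C.npy')
M0=R.from_quat([.386,.517,-.113,.756]).as_matrix()
# align axis exactly
ax=np.cross(M0[:,0],ZT);M0=R.from_rotvec(ax).as_matrix()@M0
for roll in (0,1.31):
  M=M0@R.from_rotvec([roll,0,0]).as_matrix()
  for pull in (.0034,.0308):
    p=C+pull*ZT
    sols=[]
    for k in range(120):
        q,e=solve(p,M,rng.uniform(lo,hi))
        if e<1e-4: sols.append(q)
    print(roll,pull,len(sols))
    for q in sorted(map(lambda a:tuple(a.round(2)),sols))[::max(1,len(sols)//14)]: print('   ',q)
E
python3 scan.py
```

```text
Still running in the background as job /tmp/bash_jobs.1000/3763fcd752e2 (pid 2065). You'll get a notice when it ends.
```

Edit , replacing
```

```
with
```

```

```bash
cat /tmp/bash_jobs.1000/3763fcd752e2/stdout; nproc; uptime
```

```text
0 0.0034 52
    (np.float64(0.24), np.float64(0.53), np.float64(-0.38), np.float64(2.27), np.float64(3.42), np.float64(0.11), np.float64(-2.64))
    (np.float64(0.25), np.float64(0.53), np.float64(-0.39), np.float64(2.27), np.float64(3.34), np.float64(0.1), np.float64(-2.56))
    (np.float64(0.27), np.float64(0.53), np.float64(-0.42), np.float64(2.27), np.float64(3.18), np.float64(0.1), np.float64(-2.4))
    (np.float64(0.34), np.float64(0.55), np.float64(-0.52), np.float64(2.27), np.float64(2.64), np.float64(0.11), np.float64(-1.86))
    (np.float64(0.35), np.float64(0.55), np.float64(-0.54), np.float64(2.27), np.float64(2.56), np.float64(0.11), np.float64(-1.78))
    (np.float64(0.38), np.float64(0.56), np.float64(-0.58), np.float64(2.26), np.float64(2.36), np.float64(0.13), np.float64(-1.58))
    (np.float64(0.41), np.float64(0.57), np.float64(-0.64), np.float64(2.26), np.float64(2.18), np.float64(0.15), np.float64(-1.39))
    (np.float64(0.41), np.float64(0.57), np.float64(-0.63), np.float64(2.26), np.float64(2.21), np.float64(0.15), np.float64(-1.42))
    (np.float64(0.44), np.f
[... 6927 characters left out ...]
loat64(0.67), np.float64(-0.78), np.float64(2.25), np.float64(2.06), np.float64(0.28), np.float64(-2.58))
    (np.float64(0.5), np.float64(0.69), np.float64(-0.84), np.float64(2.25), np.float64(1.98), np.float64(0.33), np.float64(-2.49))
    (np.float64(0.56), np.float64(0.72), np.float64(-0.95), np.float64(2.25), np.float64(1.88), np.float64(0.4), np.float64(-2.39))
    (np.float64(0.64), np.float64(0.81), np.float64(-1.14), np.float64(2.25), np.float64(1.78), np.float64(0.55), np.float64(-2.27))
    (np.float64(0.74), np.float64(0.99), np.float64(-1.45), np.float64(2.24), np.float64(1.69), np.float64(0.86), np.float64(-2.16))
4
 22:24:17 up 32 min,  0 users,  load average: 0.92, 0.94, 0.66
```

```bash
cat > sim.py <<'E'
import numpy as np
from scipy.optimize import least_squares
from scipy.spatial.transform import Rotation as R
X=np.load('X3.npy')
lo=np.array([-3.01,-.46,-1.47,.13,-1,.04,-2.66]);hi=np.array([3.01,2.08,1.51,2.56,4.14,2.09,2.66])
O=X[5:26].reshape(7,3);jo=np.r_[X[0],X[26:31],X[1]];B=X[2:5]
def fk(q):
    p=B.copy();M=np.eye(3)
    for i in range(7):
        a=(q[i] if i%2 else -q[i])+jo[i];c,s=np.cos(a),np.sin(a)
        A=np.array([[c,0,s],[0,1,0],[-s,0,c]]) if i%2 else np.array([[c,-s,0],[s,c,0],[0,0,1]])
        M=M@A;p=p+M@O[i]
    return p,np.stack([M[:,2],M[:,1],-M[:,0]],1)
def rv(A): return R.from_matrix(A).as_rotvec()
def jac(q):
    p0,M0=fk(q);J=np.zeros((6,7))
    for i in range(7):
        d=q.copy();d[i]+=1e-5;p,M=fk(d);J[:3,i]=(p-p0)/1e-5;J[3:,i]=rv(M@M0.T)/1e-5
    return J,p0,M0
def ik_dls(q,p,M,wr=.3,lam=.05,it=20,m=.005,k=0.0,qm=None):
    q=q.copy()
    W=np.r_[np.ones(3),wr*np.ones(3)]
    for _ in range(it):
        J,pc,Mc=jac(q);e=np.r_[p-pc,rv(M@Mc.T)]*W;J=J*W[:,None]
        Ji=J.T@np.linalg.inv(J@J.T+lam**2*np.eye(6))
        dq=Ji@e
        if k: dq=dq+k*(np.eye(7)-Ji@J)@(qm-q)
        n=np.abs(dq).max()
        if n>.2: dq*=.2/n
        q=np.clip(q+dq,lo+m,hi-m)
        if np.abs(dq).max()<1e-5: break
    return q
def ik_trf(q,p,M,wr=.3,m=.0,nf=30):
    def f(z):
        pc,Mc=fk(z);return np.r_[p-pc,wr*rv(M@Mc.T)]
    return least_squares(f,np.clip(q,lo+m+1e-4,hi-m-1e-4),bounds=(lo+m,hi-m),max_nfev=nf).x
def run(q,rows,ik,**kw):
    p,M=fk(q)
    for (dx,dy,dz,ro) in rows:
        t=p+M@[dx,dy,dz];Mt=M@R.from_rotvec([ro,0,0]).as_matrix()
        q=ik(q,t,Mt,**kw);p,M=fk(q)
    return q
def rep(q):
    p,M=fk(q);x=M[:,0];return q.round(3),p.round(3),'tilt',np.degrees(np.arccos(-x[2])).round(1),np.degrees(np.arctan2(x[1],x[0])).round(1)
E
cat > t1.py <<'E'
from sim import *
G=np.array([-0.03698436,0.67716371,-1.04510589,1.38679731,0.57948696,1.40909671,-0.29495265])
seqs=[[(0,.053,.016,0)]*6,[(0,.053,.016,0)]*3,[(-.01,.019,.006,0)]*4,[(-.012,.018,.006,0)]*6,[(-.02,.018,.006,0)]*3,[(0,.035,.011,0)]*3]
import sys
for nm,ik,kw in [('dls.3',ik_dls,dict(wr=.3)),('dls1',ik_dls,dict(wr=1.)),('dls.1',ik_dls,dict(wr=.1)),('trf.3',ik_trf,dict(wr=.3)),('trf1',ik_trf,dict(wr=1.)),('trf.1',ik_trf,dict(wr=.1)),('dlsk',ik_dls,dict(wr=.3,k=.05,qm=(lo+hi)/2))]:
    q=G.copy();print(nm)
    for s in seqs: q=run(q,s,ik,**kw);print('  ',*rep(q))
E
python3 t1.py; python3 -c "
from sim import *
from h import tool
p,M,st=tool();print(st['q'],p,fk(st['q'])[0])"
```

```text
dls.3
   [-0.624  1.252 -0.636  0.135  0.756  2.025  0.437] [0.681 0.408 0.229] tilt 16.0 -112.4
   [-0.794  1.528 -0.317  0.135  0.611  2.085  0.714] [0.587 0.412 0.045] tilt 38.0 -108.0
   [-0.879  1.656 -0.102  0.135  0.444  2.085  0.807] [ 0.536  0.411 -0.032] tilt 46.0 -105.2
   [-0.965  1.827  0.168  0.135  0.188  2.085  0.86 ] [ 0.463  0.389 -0.129] tilt 55.5 -104.1
   [-0.998  1.899  0.304  0.135  0.041  2.085  0.854] [ 0.43   0.375 -0.166] tilt 59.1 -104.4
   [-1.01   2.064  0.393  0.135 -0.088  2.085  0.784] [ 0.366  0.308 -0.251] tilt 67.3 -107.5
dls1
   [-0.673  1.355 -0.515  0.135  0.708  2.085  0.58 ] [0.646 0.396 0.16 ] tilt 26.3 -114.3
   [-0.816  1.755 -0.045  0.135  0.354  2.085  0.828] [ 0.525  0.351 -0.097] tilt 50.7 -113.0
   [-0.852  1.951  0.267  0.135  0.042  2.085  0.853] [ 0.452  0.294 -0.199] tilt 61.4 -115.0
   [-0.813  2.075  0.501  0.135 -0.239  2.085  0.732] [ 0.406  0.235 -0.256] tilt 67.1 -121.5
   [-0.756  2.075  0.566  0.135 -0.336  2.085  0.616] [ 0.413  0.218 -0.257] tilt 66.5 -126.7
   [-0.661  2.075  0.564  0.135 -0.376  2.085  0.447] [ 0.423  0
[... 2184 characters left out ...]
dlsk
   [-0.57   1.198 -0.639  0.135  0.693  1.917  0.319] [0.725 0.415 0.264] tilt 6.4 -100.5
   [-0.703  1.375 -0.589  0.135  0.763  1.889  0.513] [0.679 0.463 0.122] tilt 17.0 -98.9
   [-0.747  1.367 -0.631  0.135  0.824  1.811  0.512] [0.684 0.511 0.124] tilt 14.3 -79.6
   [-0.81   1.327 -0.627  0.135  0.847  1.701  0.5  ] [0.689 0.583 0.158] tilt 13.3 -39.1
   [-0.851  1.283 -0.621  0.135  0.855  1.674  0.498] [0.68  0.621 0.2  ] tilt 14.9 -21.4
   [-0.931  1.362 -0.591  0.135  0.863  1.595  0.56 ] [0.647 0.677 0.133] tilt 16.7 -18.6
[ 0.30250744  0.45978389 -0.41635621  2.23185552 -0.99955545  0.0433919
  1.78389505] [0.54745436 0.03134503 0.22733828] [0.54747789 0.03145113 0.22726248]
```

```bash
cat > t2.py <<'E'
from sim import *
q0=np.array([0.30250744,0.45978389,-0.41635621,2.23185552,-0.99955545,0.0433919,1.78389505])
for nm,ik,kw in [('trf.3',ik_trf,dict(wr=.3)),('trf1',ik_trf,dict(wr=1.)),('dls',ik_dls,dict(wr=.3,lam=.02))]:
  for up in (.03,.06,.12):
    q=run(q0.copy(),[(-up/3,0,0,0)]*3,ik,**kw);print(nm,up,*rep(q))
    for j in range(6):
        q=run(q,[(0,0,0,-np.pi/18)]*3,ik,**kw);print('  roll',(j+1)*30,*rep(q))
E
python3 t2.py
```

```text
trf.3 0.03 [ 0.24   0.384 -0.284  2.233 -0.997  0.152  1.787] [0.534 0.025 0.253] tilt 29.3 28.2
  roll 30 [ 0.358  0.399 -0.452  2.228 -0.526  0.104  1.838] [0.534 0.025 0.253] tilt 29.3 28.2
  roll 60 [ 0.394  0.406 -0.518  2.224 -0.108  0.097  1.936] [0.535 0.025 0.253] tilt 29.0 27.5
  roll 90 [ 0.375  0.405 -0.529  2.221  0.278  0.105  2.048] [0.536 0.028 0.252] tilt 28.2 25.2
  roll 120 [ 0.368  0.407 -0.562  2.22   0.697  0.134  2.123] [0.537 0.028 0.251] tilt 27.5 21.9
  roll 150 [ 0.342  0.412 -0.591  2.232  1.107  0.177  2.194] [0.538 0.032 0.248] tilt 27.3 17.1
  roll 180 [ 0.317  0.421 -0.614  2.269  1.515  0.224  2.269] [0.538 0.035 0.243] tilt 28.4 12.7
trf.3 0.06 [ 0.417  0.338 -0.49   2.211 -0.381  0.187  1.172] [0.522 0.018 0.28 ] tilt 29.1 28.2
  roll 30 [ 0.495  0.352 -0.6    2.208 -0.126  0.18   1.439] [0.522 0.018 0.28 ] tilt 29.1 28.2
  roll 60 [ 0.551  0.367 -0.7    2.21   0.216  0.179  1.608] [0.522 0.019 0.279] tilt 28.9 27.0
  roll 90 [ 0.575  0.381 -0.764  2.22   0.567  0.185  1.757] [0.523 0.019 0.275] tilt 28.8 24.5
  roll 120 [ 0.588  0.396 -0.823  2.24 
[... 4277 characters left out ...]
7 0.273] tilt 28.3 26.8
dls 0.12 [ 0.08   0.191  0.024  2.185 -0.722  0.432  1.541] [0.496 0.004 0.332] tilt 29.1 28.2
  roll 30 [ 0.18   0.192 -0.098  2.181 -0.663  0.415  2.002] [0.496 0.004 0.332] tilt 29.1 28.2
  roll 60 [ 0.284  0.196 -0.226  2.177 -0.595  0.398  2.453] [0.496 0.004 0.332] tilt 29.1 28.2
  roll 90 [ 0.623  0.232 -0.653  2.164 -0.285  0.356  2.655] [0.496 0.004 0.332] tilt 29.1 28.2
  roll 120 [ 0.923  0.32  -1.083  2.155  0.227  0.367  2.655] [0.496 0.004 0.332] tilt 29.1 28.2
  roll 150 [ 1.088  0.47  -1.436  2.15   0.73   0.506  2.655] [0.496 0.004 0.332] tilt 29.1 28.2
  roll 180 [ 1.148  0.613 -1.465  2.164  0.985  0.697  2.655] [ 0.481 -0.092  0.28 ] tilt 22.5 15.8
```

Emit:
arm_command:
  plan:
    - [0.034,-0.015,0,0,0]
    - [0.034,-0.015,0,0,0]
    - [0.034,-0.005,0,0,0]
    - [0.034,0,0,0,-0.1]
    - [0.034,0,0,0,-0.15]
    - [0.034,0,0,0,-0.17]
    - [0.034,0,0,0,-0.17]

```text
clock: 23.15
tool_pos: [0.5321, 0.0236, 0.2578]
eef_rot: [0.147, 0.533, 0.044, 0.832]
contact_force: [-0.1, 0.5, -3.5]
opening: 0.44
```

```bash
python3 - <<'E'
from ctr import *
tilt();err()
E
```

```text
p [0.5321 0.0236 0.2578] r 0.533 x [ 0.428  0.23  -0.874] tilt 29.1 az 28.2 err 0.8
q [ 0.308  0.38  -0.376  2.226 -0.711  0.139  2.095] F [-0.1  0.5 -3.5] out [0.486 0.516 0.705] up [-0.874  0.291  0.389]
mouth in cap coords (x along tool, lateral y,z): [ 0.0642  0.0017 -0.0026] F tool [ 3.11 -0.52 -1.54] mom [-0.041  0.519 -0.442]
```

Emit:
arm_command:
  plan:
    - [0.034,0,0,0,-0.17]
    - [0.034,0,0,0,-0.17]
    - [0.034,0,0,0,-0.17]
    - [0.034,0,0,0,-0.17]
    - [0.034,0,0,0,-0.17]

```text
clock: 23.78
tool_pos: [0.532, 0.0236, 0.2577]
eef_rot: [-0.21, 0.467, 0.26, 0.819]
contact_force: [0.6, -0.2, -3.7]
opening: 0.439
```

```bash
python3 - <<'E'
from ctr import *
tilt();err()
E
```

```text
p [0.532  0.0236 0.2577] r 0.532 x [ 0.428  0.23  -0.874] tilt 29.1 az 28.3 err 0.9
q [ 0.392  0.393 -0.496  2.222 -0.318  0.117  2.55 ] F [ 0.6 -0.2 -3.7] out [ 0.486 -0.189  0.853] up [-0.874 -0.1    0.475]
mouth in cap coords (x along tool, lateral y,z): [0.0642 0.0066 0.0014] F tool [ 3.48 -0.11 -1.51] mom [-0.005  0.647  0.115]
```

Emit:
arm_command:
  plan:
    - [0.034,0,0,0,-0.12]
    - [0.034,0,0,0,-0.12]
    - [0.034,0,0,0,-0.12]
    - [0.034,0,0,0,-0.12]
    - [0.034,0,0,0,-0.12]
    - [0.034,0,0,0,-0.12]

```text
clock: 24.52
tool_pos: [0.5318, 0.0234, 0.2576]
eef_rot: [-0.484, 0.346, 0.408, 0.693]
contact_force: [0.2, 0.3, -4.0]
opening: 0.44
```

```bash
python3 - <<'E'
from ctr import *
tilt();err()
E
```

```text
p [0.5318 0.0234 0.2576] r 0.532 x [ 0.428  0.23  -0.874] tilt 29.0 az 28.2 err 0.9
q [ 0.498  0.416 -0.65   2.218  0.314  0.124  2.635] F [ 0.2  0.3 -4. ] out [ 0.485 -0.704  0.518] up [-0.874 -0.388  0.292]
mouth in cap coords (x along tool, lateral y,z): [0.0642 0.0071 0.0068] F tool [ 3.61  1.47 -0.85] mom [-0.007  0.407  0.594]
```

Emit:
arm_command:
  plan:
    - [0.034,0,0,0,-0.12]
    - [0.034,0,0,0,-0.12]
    - [0.034,0,0,0,-0.12]
    - [0.034,0,0,0,-0.12]
    - [0.034,0,0,0,-0.12]

```text
clock: 25.15
tool_pos: [0.532, 0.0231, 0.2577]
eef_rot: [0.667, -0.211, -0.492, -0.519]
contact_force: [-0.2, 0.5, -3.7]
opening: 0.436
```

```bash
python3 - <<'E'
from ctr import *
tilt();err()
E
```

```text
p [0.532  0.0231 0.2577] r 0.532 x [ 0.428  0.229 -0.874] tilt 29.0 az 28.2 err 0.9
q [ 0.642  0.467 -0.878  2.213  0.904  0.209  2.643] F [-0.2  0.5 -3.7] out [ 0.485 -0.874  0.031] up [-0.874 -0.485  0.021]
mouth in cap coords (x along tool, lateral y,z): [0.0643 0.0048 0.0108] F tool [3.22 1.77 0.51] mom [ 0.062 -0.019  0.823]
```

Emit:
arm_command:
  plan:
    - [0.034,0,0,0,-0.12]
    - [0.034,0,0,0,-0.12]
    - [0.034,0,0,0,-0.12]
    - [0.034,0,0,0,0]

```text
clock: 25.65
tool_pos: [0.532, 0.0237, 0.2574]
eef_rot: [0.747, -0.119, -0.522, -0.394]
contact_force: [-0.1, 0.4, -4.0]
opening: 0.441
```

```bash
python3 - <<'E'
from ctr import *
tilt();err()
from sim import *
q=np.array(tool()[2]['q'])
for nm,mv in [('view+z',[(0,0,.03,0)]*3),('view-z up',[(-.01,0,.03,0)]*3),('down',[(.0,0.002,.014,0)]+[(.02,0,0,0)]*3),('down turn',[(.0,0.002,.014,0)]+[(.02,0,0,0)]*3+[(0,0,0,.13)]*10)]:
    print(nm,*rep(run(q,mv,ik_dls,wr=.3,lam=.02)))
E
```

```text
p [0.532  0.0237 0.2574] r 0.532 x [ 0.427  0.233 -0.874] tilt 29.1 az 28.6 err 0.9
q [ 0.846  0.629 -1.288  2.205  1.25   0.489  2.648] F [-0.1  0.4 -4. ] out [ 0.486 -0.829 -0.275] up [-0.874 -0.464 -0.145]
mouth in cap coords (x along tool, lateral y,z): [0.064  0.0028 0.0114] F tool [3.56 1.66 0.96] mom [ 0.031 -0.371  0.712]
view+z [ 0.669  0.541 -1.258  2.39   1.581  0.463  2.095] [0.47  0.088 0.244] tilt 29.2 28.5
view-z up [ 0.766  0.464 -1.309  2.373  1.371  0.403  2.307] [0.458 0.081 0.271] tilt 29.2 28.5
down [ 0.683  0.72  -1.162  2.25   1.616  0.497  2.279] [0.547 0.046 0.202] tilt 29.2 28.5
down turn [ 0.726  0.778 -1.274  2.249  1.595  0.601  1.002] [0.547 0.046 0.202] tilt 29.2 28.5
```

Emit:
arm_command:
  plan:
    - [0.034,-0.005,0,0.03,0]
    - [0.034,0,0,0.03,0]
    - [0.034,0,0,0.02,0]
    - [0.034,0,0,0,0]
    - [0.034,0,0,0,0]
    - [0.034,0,0,0,0]

```text
clock: 26.4
tool_pos: [0.476, 0.0784, 0.2504]
eef_rot: [0.748, -0.121, -0.521, -0.393]
contact_force: [1.2, -0.4, -3.0]
opening: 0.442
```

```bash
python3 - <<'E'
from ctr import *
tilt();err()
img,d,W,L,mid=mouth();c=r.calibration('wrist');save('w10.png',img)
g=img.max(-1)
o=(img[...,0]>90)&(img[...,2]<40)&(d>0)&(d<.25);P=L[o];xt=np.median(P[:,0]);k=o&(abs(L[...,0]-xt)<.003);P=L[k]
A=np.c_[P[:,1:],np.ones(len(P))];co,*_=np.linalg.lstsq(A,P[:,0],rcond=None);print('top x',xt,'slopes',co,cv2.minAreaRect(P[:,1:].astype(np.float32)))
Lp=onplane(c,xt)
blob((g<70)&(abs(L[...,0]-xt)<.005)&(abs(Lp[...,1])<.019)&(abs(Lp[...,2]+.005)<.02),Lp,'hole')
Lp=onplane(c,mid[0])
rad=np.hypot(Lp[...,1]-mid[1],Lp[...,2]-mid[2])
blob((g<75)&(rad<.0235),Lp,'bore')
rad=np.hypot(L[...,1]-mid[1],L[...,2]-mid[2])
blob((rad<.036)&(abs(L[...,0]-mid[0])<.005),Lp,'ring')
cv2.imwrite('pics/w10c.png',cv2.resize(img[30:180,150:330,::-1],None,fx=4.,fy=4.,interpolation=cv2.INTER_CUBIC))
E
```

```text
p [0.476  0.0784 0.2504] r 0.482 x [ 0.429  0.229 -0.874] tilt 29.1 az 28.1 err 0.8
q [ 0.698  0.526 -1.246  2.367  1.516  0.435  2.19 ] F [ 1.2 -0.4 -3. ] out [ 0.486 -0.83  -0.273] up [-0.874 -0.463 -0.149]
mouth in cap coords (x along tool, lateral y,z): [ 0.0693  0.0026 -0.0667] F tool [ 3.02  0.91 -0.69] mom [ 0.027 -0.348  0.804]
red [309 111  10  10  81] [ 0.0696  0.0293 -0.0794] [0.5429 0.0183 0.1878]
red [244 131  10  10  75] [ 0.069  -0.0245 -0.0636] [0.5635 0.065  0.2109]
mid [ 0.0693  0.0024 -0.0715] len 0.056 ang (y->z) -16.38 x tilt 0.0007
plane slopes [0.0144 0.0025 0.07  ] 4519
top x -0.04512986491575478 slopes [-0.03238326 -0.0086386  -0.04456522] ((0.0010043885558843613, -0.004738880321383476), (0.038939692080020905, 0.05989951267838478), 0.28753507137298584)
hole bbox [ 252  239   54   48 1984] ellipse [array([ 0.7176, -3.9158]), array([26.7135, 27.2816]), np.float64(127.4475)]
bore bbox [ 261  104   41   43 1403] ellipse [array([  2.4901, -71.5469]), array([33.1531, 33.4102]), np.float64(40.753)]
ring bbox [ 241   87   80   76 4551] ellipse [array([  2.2605, -71.2692]), array([56.8906, 65.854 ]), np.float64(89.7185)]
```

View pics/w10.png

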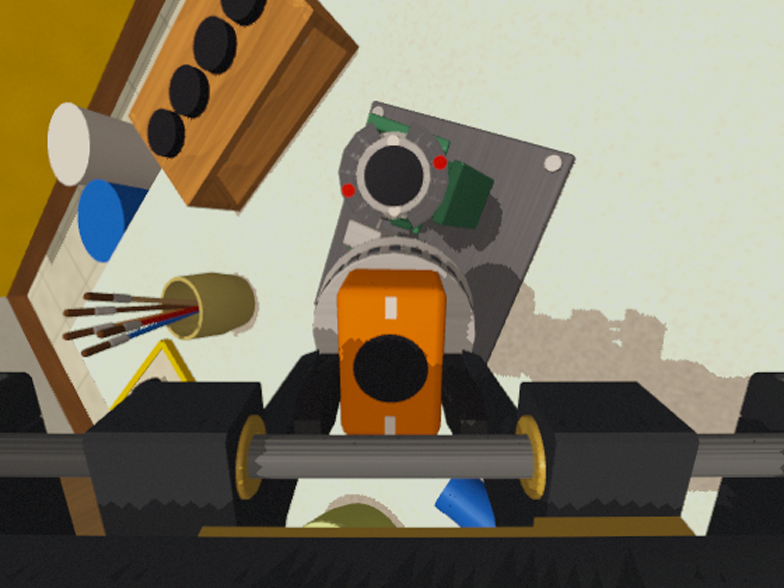

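```bash
python3 - <<'E'
from ctr import *
p,M,st=tool();C=p+M@[.0693,.0024,-.0714];print(C,np.load('C.npy'));np.save('C.npy',C);err((0,.0022,-.0035))
E
```

```text
[0.55305407 0.04187625 0.19927897] [0.55309069 0.04144873 0.19927404]
mouth in cap coords (x along tool, lateral y,z): [ 0.0693  0.0002 -0.0679] F tool [ 2.39  2.02 -0.31] mom [ 0.    -0.292  0.719]
```

Emit:
arm_command:
  plan:
    - [0.034,0.01,0,-0.025,-0.01]
    - [0.034,0.01,0,-0.025,0]
    - [0.034,0.01,0,-0.018,0]
    - [0.034,0,0,0,0]
    - [0.034,0,0,0,0]

```text
clock: 27.08
tool_pos: [0.5344, 0.0384, 0.2344]
eef_rot: [0.75, -0.117, -0.522, -0.389]
contact_force: [-0.4, 0.8, -3.7]
opening: 0.443
```

```bash
python3 - <<'E'
from ctr import *
tilt();err((0,.0022,-.0035))
E
```

```text
p [0.5344 0.0384 0.2344] r 0.536 x [ 0.428  0.23  -0.874] tilt 29.1 az 28.3 err 0.9
q [ 0.738  0.629 -1.174  2.24   1.42   0.436  2.471] F [-0.4  0.8 -3.7] out [ 0.486 -0.826 -0.285] up [-0.874 -0.461 -0.153]
mouth in cap coords (x along tool, lateral y,z): [ 0.0395  0.0008 -0.0016] F tool [3.22 1.44 1.39] mom [ 0.036 -0.333  0.764]
```

Emit:
arm_command:
  plan:
    - [0.034,0.008,0.001,-0.002,0]
    - [0.034,0.007,0,0,0]
    - [0.034,0,0,0,0]
    - [0.034,0,0,0,0]

```text
clock: 27.58
tool_pos: [0.5419, 0.0398, 0.2215]
eef_rot: [0.751, -0.117, -0.522, -0.388]
contact_force: [-1.5, -0.4, -2.9]
opening: 0.438
```

```bash
python3 - <<'E'
from ctr import *
tilt();err((0,.0022,-.0035))
img,d,W,st,c,T=shot('scene');save('s11.png',img[140:260,230:390],4.8)
E
```

```text
p [0.5419 0.0398 0.2215] r 0.543 x [ 0.428  0.23  -0.874] tilt 29.1 az 28.2 err 0.8
q [ 0.709  0.659 -1.15   2.239  1.499  0.446  2.403] F [-1.5 -0.4 -2.9] out [ 0.486 -0.826 -0.285] up [-0.874 -0.461 -0.154]
mouth in cap coords (x along tool, lateral y,z): [0.0247 0.0002 0.0007] F tool [1.79 2.51 1.24] mom [ 0.029 -0.342  0.77 ]
```

View pics/s11.png

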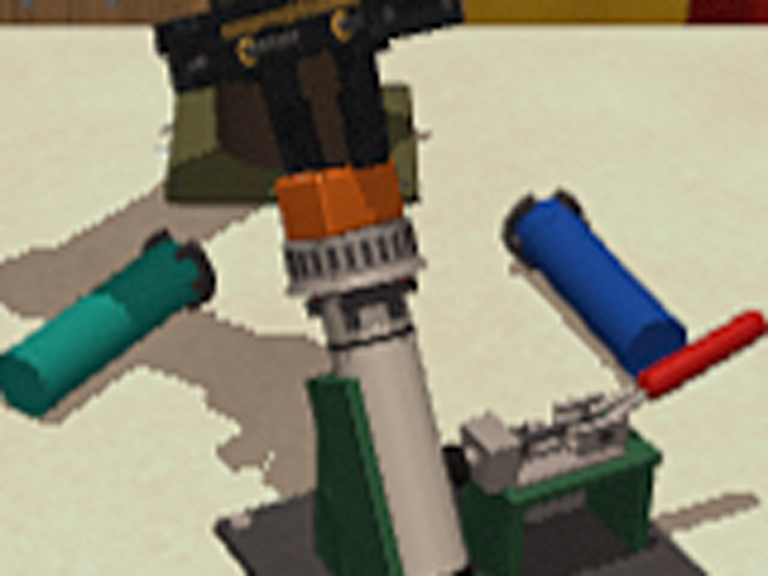

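Emit:
arm_command:
  plan:
    - [0.034,0.004,0,0,0]
    - [0.034,0.003,0,0,0]
    - [0.034,0,0,0,0]

```text
clock: 28.0
tool_pos: [0.5452, 0.041, 0.2148]
eef_rot: [0.75, -0.117, -0.522, -0.389]
contact_force: [-0.3, 0.6, -3.5]
opening: 0.444
```

```bash
python3 - <<'E'
from ctr import *
err((0,.0022,-.0035))
E
```

```text
mouth in cap coords (x along tool, lateral y,z): [ 0.0171 -0.0002  0.001 ] F tool [3.06 1.38 1.2 ] mom [ 0.041 -0.338  0.73 ]
```

Emit:
arm_command:
  plan:
    - [0.034,0.003,0,0,0]
    - [0.034,0.002,0,0,0]
    - [0.034,0,0,0,0]

```text
clock: 28.38
tool_pos: [0.5474, 0.0421, 0.2105]
eef_rot: [0.75, -0.117, -0.522, -0.389]
contact_force: [0.6, -0.2, -3.0]
opening: 0.44
```

```bash
python3 - <<'E'
from ctr import *
tilt();err((0,.0022,-.0035))
img,d,W,st,c,T=shot('scene');save('s12.png',img[140:260,230:390],4.8)
E
```

```text
p [0.5474 0.0421 0.2105] r 0.549 x [ 0.428  0.23  -0.874] tilt 29.1 az 28.2 err 0.8
q [ 0.688  0.688 -1.139  2.239  1.562  0.462  2.346] F [ 0.6 -0.2 -3. ] out [ 0.486 -0.826 -0.284] up [-0.874 -0.461 -0.153]
mouth in cap coords (x along tool, lateral y,z): [ 0.0122 -0.0001  0.0011] F tool [ 2.85  1.2  -0.12] mom [ 0.062 -0.311  0.756]
```

View pics/s12.png

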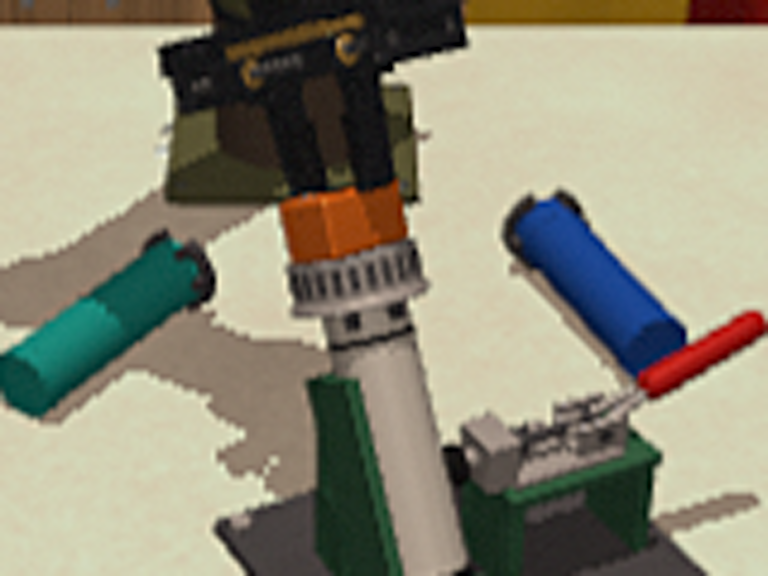

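Emit:
arm_command:
  plan:
    - [0.034,0.002,0,0,0]
    - [0.034,0.002,0,0,0]
    - [0.034,0,0,0,0]

```text
clock: 28.8
tool_pos: [0.5491, 0.043, 0.207]
eef_rot: [0.75, -0.117, -0.522, -0.389]
contact_force: [-1.0, -0.3, -4.1]
opening: 0.443
```

```bash
python3 - <<'E'
from ctr import *
err((0,.0022,-.0035))
img,d,W,st,c,T=shot('wrist');save('w11.png',img)
M=R.from_quat(st['eef_rot']).as_matrix();L=(W-st['tool_pos'])@M
o=(img[...,0]>90)&(img[...,2]<40)&(d>0)&(d<.25);P=L[o];xt=np.median(P[:,0]);k=o&(abs(L[...,0]-xt)<.003);P=L[k]
A=np.c_[P[:,1:],np.ones(len(P))];co,*_=np.linalg.lstsq(A,P[:,0],rcond=None);print('top x',xt,'slopes',co,cv2.minAreaRect(P[:,1:].astype(np.float32)))
E
```

```text
mouth in cap coords (x along tool, lateral y,z): [ 0.0082 -0.0002  0.0011] F tool [3.07 2.63 1.09] mom [ 0.033 -0.357  0.719]
top x -0.04515107455499626 slopes [-0.03145177 -0.0085251  -0.04454901] ((0.0009770933538675308, -0.004685716703534126), (0.03896405175328255, 0.06020141765475273), 0.3821607828140259)
```

Emit:
arm_command:
  plan:
    - [0.06,0,0,0,0]
    - [0.06,0,0,0,0]
    - [0.06,0,0,0,0]
    - [0.06,0.008,0,0,0]
    - [0.06,0.009,0,0,0]
    - [0.06,0.009,0,0,0]
    - [0.06,0,0,0,0]
    - [0.06,0,0,0,0]

```text
clock: 29.85
tool_pos: [0.5602, 0.0492, 0.1845]
eef_rot: [0.75, -0.117, -0.522, -0.389]
contact_force: [0.3, -0.8, -0.6]
opening: 0.683
```

```bash
cat >> ctr.py <<'E'
def cap():
    img,d,W,st,c,T=shot('wrist');M=R.from_quat(st['eef_rot']).as_matrix();L=(W-st['tool_pos'])@M
    o=(img[...,0]>90)&(img[...,2]<40)&(d>0)&(d<.25)&(L[...,0]<-.03);P=L[o];xt=np.median(P[:,0]);k=o&(abs(L[...,0]-xt)<.003);P=L[k]
    A=np.c_[P[:,1:],np.ones(len(P))];co,*_=np.linalg.lstsq(A,P[:,0],rcond=None);print('top x',xt,'slopes',co,cv2.minAreaRect(P[:,1:].astype(np.float32)))
    C=np.load('C.npy');m=M.T@(C-st['tool_pos']);print('ceiling above mouth ~',m[0]-(xt+.041),'mouth lat',m[1:])
    return img
E
python3 - <<'E'
from ctr import *
tilt();err((0,.0022,-.0035))
save('w12.png',cap())
img,d,W,st,c,T=shot('scene');save('s13.png',img[140:260,230:390],4.8)
E
```

```text
p [0.5602 0.0492 0.1845] r 0.562 x [ 0.428  0.23  -0.874] tilt 29.1 az 28.2 err 0.8
q [ 0.645  0.761 -1.128  2.237  1.69   0.515  2.236] F [ 0.3 -0.8 -0.6] out [ 0.486 -0.826 -0.284] up [-0.874 -0.461 -0.154]
mouth in cap coords (x along tool, lateral y,z): [-0.0177  0.      0.001 ] F tool [ 0.49  0.64 -0.63] mom [ 0.025 -0.182  0.36 ]
top x -0.068549829455176 slopes [ 0.01195921  0.00072873 -0.06803462] ((0.0041156550869345665, -0.01259799674153328), (0.03928728029131889, 0.04321913793683052), 0.8647959232330322)
ceiling above mouth ~ 0.00986069405816778 mouth lat [ 0.00221369 -0.00246404]
```

View pics/s13.png

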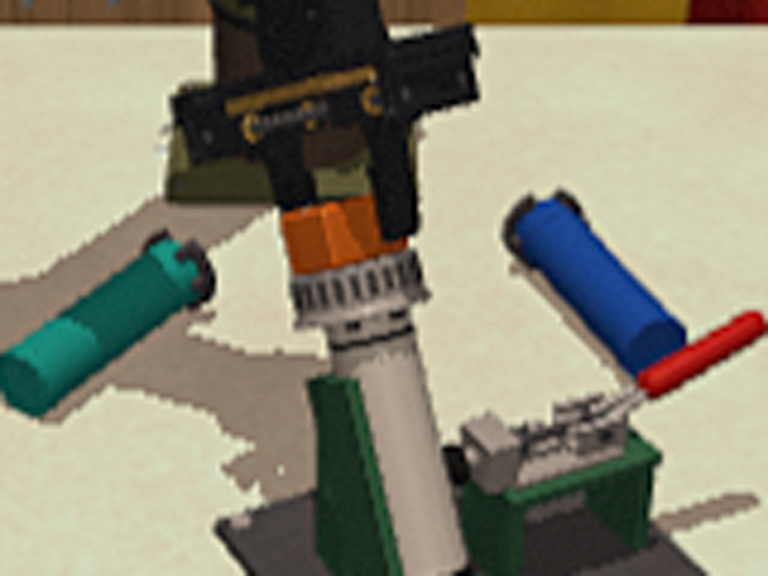

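View pics/w12.png

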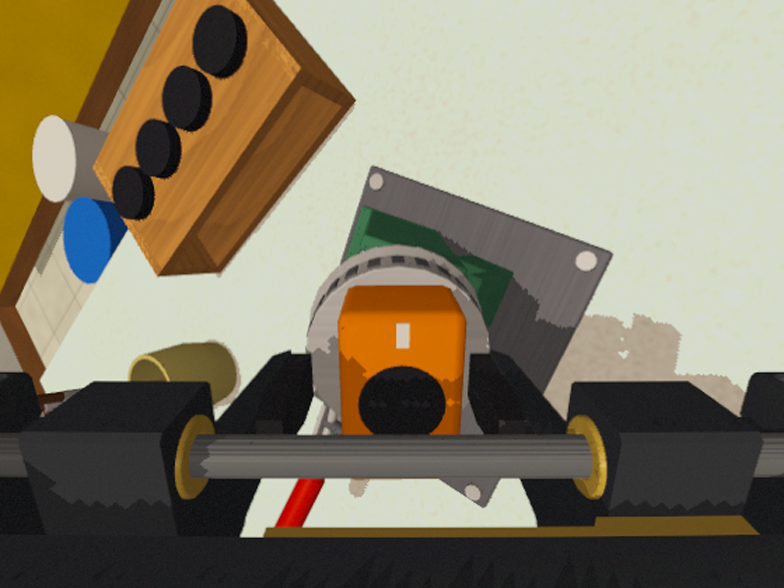

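Emit:
arm_command:
  plan:
    - [0.06,0,0.003,-0.002,0]
    - [0.06,0,0,0,0]
    - [0.03,0,0,0,0]
    - [0.03,0,0,0,0]
    - [0.03,0,0,0,0]
    - [0.03,0,0,0,0]
    - [0.03,0,0,0,0]
    - [0.03,0,0,0,0]
    - [0.03,0,0,0,0]
  force: 58

```text
clock: 31.08
tool_pos: [0.5599, 0.0455, 0.1834]
eef_rot: [0.75, -0.117, -0.522, -0.389]
contact_force: [-0.3, -0.9, 0.5]
opening: 0.446
```

```bash
python3 - <<'E'
from ctr import *
tilt();err((0,.0,-.0));cap();print(tool()[2]['opening']*.0881)
E
```

```text
p [0.5599 0.0455 0.1834] r 0.562 x [ 0.428  0.23  -0.874] tilt 29.1 az 28.2 err 0.8
q [ 0.652  0.763 -1.126  2.238  1.694  0.512  2.24 ] F [-0.3 -0.9  0.5] out [ 0.486 -0.826 -0.284] up [-0.874 -0.461 -0.154]
mouth in cap coords (x along tool, lateral y,z): [-0.0177 -0.0009 -0.0003] F tool [-0.76  0.53 -0.5 ] mom [ 0.005 -0.173  0.412]
top x -0.06839482099005566 slopes [ 0.01065916  0.00350766 -0.06783594] ((0.0008830856531858444, -0.0011886302381753922), (0.06151831895112991, 0.03927136957645416), 89.89649200439453)
ceiling above mouth ~ 0.009742662820607317 mouth lat [-0.00092806 -0.00030888]
0.03965920067836865
```

Emit:
arm_command:
  plan:
    - [0.03,0.003,0,0,0]
    - [0.03,0.003,0,0,0]
    - [0.03,0.003,0,0,0]
    - [0.03,0,0,0,0]
    - [0.03,0,0,0,0]

```text
clock: 31.75
tool_pos: [0.5637, 0.0476, 0.1758]
eef_rot: [0.751, -0.117, -0.521, -0.388]
contact_force: [-5.2, -4.0, 9.2]
opening: 0.45
```

```bash
python3 - <<'E'
from ctr import *
tilt();err((0,.0,-.0));cap()
E
```

```text
p [0.5637 0.0476 0.1758] r 0.566 x [ 0.429  0.229 -0.874] tilt 29.1 az 28.1 err 0.8
q [ 0.642  0.786 -1.126  2.237  1.725  0.531  2.215] F [-5.2 -4.   9.2] out [ 0.486 -0.826 -0.284] up [-0.874 -0.461 -0.155]
mouth in cap coords (x along tool, lateral y,z): [-0.0264 -0.0008 -0.0003] F tool [-11.17   1.46  -0.64] mom [ 0.083 -0.097  0.572]
top x -0.06843009554253343 slopes [ 0.01096755  0.00372349 -0.06786322] ((0.0009320583194494247, -0.0012893322855234146), (0.06166531518101692, 0.03932037204504013), 89.6418685913086)
ceiling above mouth ~ 0.0010795470808178352 mouth lat [-0.00080119 -0.00025473]
```

Emit:
arm_command:
  plan:
    - [0.03,0.0015,0,0,0]
    - [0.03,0.0015,0,0,0]
    - [0.03,0,0,0,0]
    - [0.03,0,0,0,0]

```text
clock: 32.3
tool_pos: [0.5644, 0.0478, 0.1747]
eef_rot: [0.752, -0.117, -0.521, -0.388]
contact_force: [-17.4, -11.6, 30.2]
opening: 0.449
```

```bash
python3 - <<'E'
from ctr import *
err((0,.0,-.0));cap()
E
```

```text
mouth in cap coords (x along tool, lateral y,z): [-0.0277 -0.0008 -0.0002] F tool [-36.5    3.97  -0.89] mom [ 0.151 -0.072  0.935]
top x -0.06845657543143406 slopes [ 0.01035923  0.00036226 -0.06794062] ((0.0008000098168849945, -0.0010562427341938019), (0.03929469734430313, 0.061865270137786865), 0.3345101773738861)
ceiling above mouth ~ -0.00027616563760958154 mouth lat [-0.00080307 -0.00020872]
```

Emit:
arm_command:
  plan:
    - [0.03,-0.001,0,0,0]
    - [0.03,0,0,0,0.1]
    - [0.03,0,0,0,0.1]
    - [0.03,0,0,0,0.1]
    - [0.03,0,0,0,0]

```text
clock: 32.98
tool_pos: [0.5636, 0.0493, 0.1748]
eef_rot: [0.684, -0.193, -0.499, -0.496]
contact_force: [-10.8, -5.8, 17.4]
opening: 0.45
```

```bash
python3 - <<'E'
from ctr import *
tilt();err((0,.0,-.0));cap()
E
```

```text
p [0.5636 0.0493 0.1748] r 0.566 x [ 0.429  0.232 -0.873] tilt 29.2 az 28.4 err 0.8
q [ 0.66   0.815 -1.178  2.237  1.714  0.578  1.929] F [-10.8  -5.8  17.4] out [ 0.487 -0.873 -0.029] up [-0.873 -0.487 -0.01 ]
mouth in cap coords (x along tool, lateral y,z): [-0.0276 -0.0007 -0.0015] F tool [-21.17   2.26   0.12] mom [ 0.101 -0.362  0.651]
top x -0.0683923319535586 slopes [ 0.01078054  0.00266966 -0.06785449] ((0.000977126881480217, -0.0015169158577919006), (0.03933718800544739, 0.061569225043058395), 0.155315563082695)
ceiling above mouth ~ -0.0002484137761482076 mouth lat [-0.00069599 -0.00150249]
```

Turning freely with low torque. Continue.

Emit:
arm_command:
  plan:
    - [0.03,0,0,0,0.1]
    - [0.03,0,0,0,0.1]
    - [0.03,0,0,0,0.1]
    - [0.03,0,0,0,0.1]
    - [0.03,0,0,0,0.1]
    - [0.03,0,0,0,0.1]
    - [0.03,0,0,0,0.1]
    - [0.03,0,0,0,0.1]
    - [0.03,0,0,0,0.1]
    - [0.03,0,0,0,0.06]
    - [0.03,0,0,0,0]

```text
clock: 34.4
tool_pos: [0.565, 0.0504, 0.1759]
eef_rot: [-0.378, 0.399, 0.354, 0.757]
contact_force: [-7.5, -4.2, 15.2]
opening: 0.449
```

```bash
python3 - <<'E'
from ctr import *
tilt();err((0,.0,-.0));save('w13.png',cap())
E
```

```text
p [0.565  0.0504 0.1759] r 0.567 x [ 0.431  0.234 -0.872] tilt 29.3 az 28.5 err 0.6
q [ 0.703  0.886 -1.307  2.233  1.681  0.701  1.013] F [-7.5 -4.2 15.2] out [ 0.49  -0.525  0.696] up [-0.872 -0.289  0.396]
mouth in cap coords (x along tool, lateral y,z): [-0.0275 -0.0007 -0.0021] F tool [-1.746e+01 -1.000e-02 -9.000e-02] mom [-0.01  -0.263  0.365]
top x -0.0682736775092514 slopes [ 0.00779945 -0.0018328  -0.06777102] ((-0.007012477144598961, -0.002353779971599579), (0.05447065457701683, 0.06147800385951996), 0.8871836066246033)
ceiling above mouth ~ -0.00024843741670523 mouth lat [-0.00072166 -0.00206285]
```

View pics/w13.png

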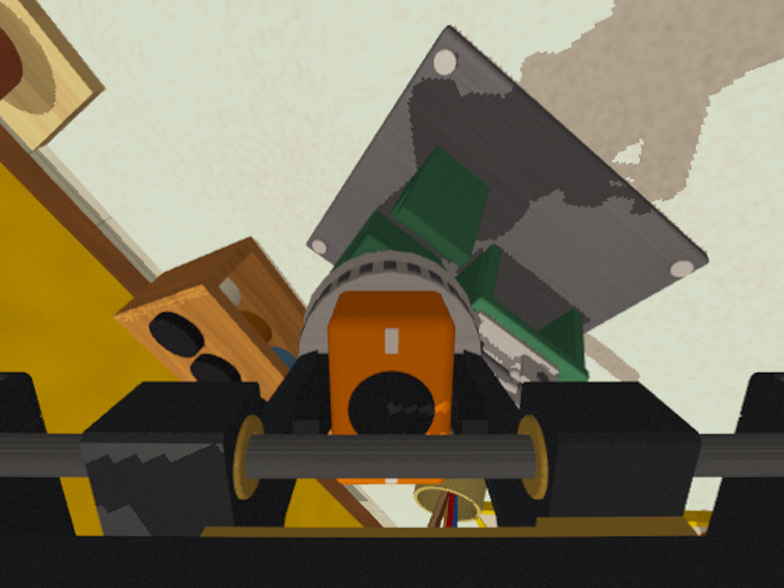

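```bash
cat > ang.py <<'E'
from ctr import *
p,M,st=tool();b=M.T@np.array([.0206,.0467,.0231]);z=b[1:]/np.linalg.norm(b[1:]);a=np.degrees(np.arctan2(z[1],z[0]))
# roll + takes y->z ; cap x is z axis (90)
print('red axis angle from tool z (roll needed, deg):',((a-90)+90)%180-90,'mom',(M.T@st['moment']).round(3))
E
python3 ang.py
```

```text
red axis angle from tool z (roll needed, deg): 2.2760013742136778 mom [ 0.043 -0.289  0.375]
```

Emit:
arm_command:
  plan:
    - [0.03,0,0,0,0.03]
    - [0.03,0,0,0,0.03]
    - [0.03,0,0,0,0]

```text
clock: 34.83
tool_pos: [0.5655, 0.0498, 0.1761]
eef_rot: [-0.356, 0.409, 0.341, 0.768]
contact_force: [-7.1, -4.6, 14.6]
opening: 0.449
```

```bash
python3 ang.py; python3 -c "
from ctr import *
err((0,0,0))"
```

```text
red axis angle from tool z (roll needed, deg): -1.0695884313293789 mom [-0.475 -0.126  0.048]
mouth in cap coords (x along tool, lateral y,z): [-0.0275 -0.0001 -0.0018] F tool [-16.9   -0.48  -0.54] mom [-0.475 -0.126  0.048]
```

Emit:
arm_command:
  plan:
    - [0.03,0,0,0,-0.015]
    - [0.03,-0.002,0,0,0]
    - [0.03,-0.002,0,0,0]
    - [0.03,-0.002,0,0,0]
    - [0.03,0,0,0,0]

```text
clock: 35.45
tool_pos: [0.5633, 0.0485, 0.1807]
eef_rot: [-0.36, 0.407, 0.344, 0.765]
contact_force: [-0.2, -0.5, 7.4]
opening: 0.449
```

```bash
python3 ang.py; python3 -c "
from ctr import *
err((0,0,0));cap()"
```

```text
red axis angle from tool z (roll needed, deg): -0.34306125773294127 mom [-0.072 -0.434  0.047]
mouth in cap coords (x along tool, lateral y,z): [-0.0221  0.     -0.0018] F tool [-6.61 -2.05  2.54] mom [-0.072 -0.434  0.047]
top x -0.06829023251416677 slopes [ 0.00920639  0.00141088 -0.06772163] ((-0.007236752659082413, -0.0022079572081565857), (0.061608944088220596, 0.05548390373587608), 89.62574005126953)
ceiling above mouth ~ 0.005159063670344532 mouth lat [ 2.45690471e-05 -1.83265497e-03]
```

Emit:
arm_command:
  plan:
    - [0.065,0,0,0,0]
    - [0.065,0,0,0,0]
    - [0.065,0,0,0,0]
    - [0.065,-0.01,0,0,0]
    - [0.065,-0.02,0,0,0]
    - [0.065,-0.03,0,0,0]
    - [0.065,-0.03,0,0,0]
    - [0.065,-0.02,0,0.03,0]
    - [0.065,0,0,0.04,0]
    - [0.065,0,0,0,0]
    - [0.065,0,0,0,0]

```text
clock: 36.88
tool_pos: [0.5407, 0.079, 0.3029]
eef_rot: [-0.361, 0.41, 0.343, 0.764]
contact_force: [0.3, -0.8, -1.1]
opening: 0.74
```

```bash
python3 - <<'E'
from ctr import *
tilt();handle()
img,d,W,st,c,T=shot('wrist');save('w14.png',img);np.savez('w14.npz',img=img,d=d,W=W)
C=np.load('C.npy');zb=-ZT
o=(img[...,0]>90)&(img[...,2]<60)&(img[...,1]<img[...,0]*.65)&(np.linalg.norm(W-C-.041*zb,axis=-1)<.06)
P=W[o];h=(P-C)@zb;top=P[abs(h-np.percentile(h,85))<.004];ht=(top-C)@zb
A=top-top.mean(0);n=np.linalg.svd(A,full_matrices=False)[2][2];n*=np.sign(n[2])
print('top height-41:',np.median(ht)-.041,'normal vs barrel deg',np.degrees(np.arccos(n@zb)),n)
img2,d2,W2,*_=shot('scene');save('s14.png',img2)
ex=np.array([.0206,.0467,.0231]);ex-=ex@zb*zb;ex/=np.linalg.norm(ex);ey=np.cross(zb,ex)
uv=np.stack([(top-C)@ex,(top-C)@ey],1).astype(np.float32);print(cv2.minAreaRect(uv),uv.min(0),uv.max(0))
E
```

```text
p [0.5407 0.079  0.3029] r 0.546 x [ 0.428  0.228 -0.875] tilt 29.0 az 28.1 err 0.9
q [ 0.784  0.606 -1.425  2.121  1.126  0.642  1.35 ] F [ 0.3 -0.8 -1.1] out [ 0.485 -0.492  0.723] up [-0.875 -0.27   0.403]
handle elev deg 16.803929824926982 [0.06919097 0.12986656] [0.02846053 0.11381175] [0.11623596 0.14556746] 161
top height-41: 0.005261416469534687 normal vs barrel deg 0.39162170602783 [-0.44534942 -0.23608818  0.86367023]
((-0.0003551226109266281, 0.0005615241825580597), (0.06104804947972298, 0.039176810532808304), 0.09958996623754501) [-0.03089628 -0.01907445] [0.03013954 0.02015164]
```

View pics/w14.png

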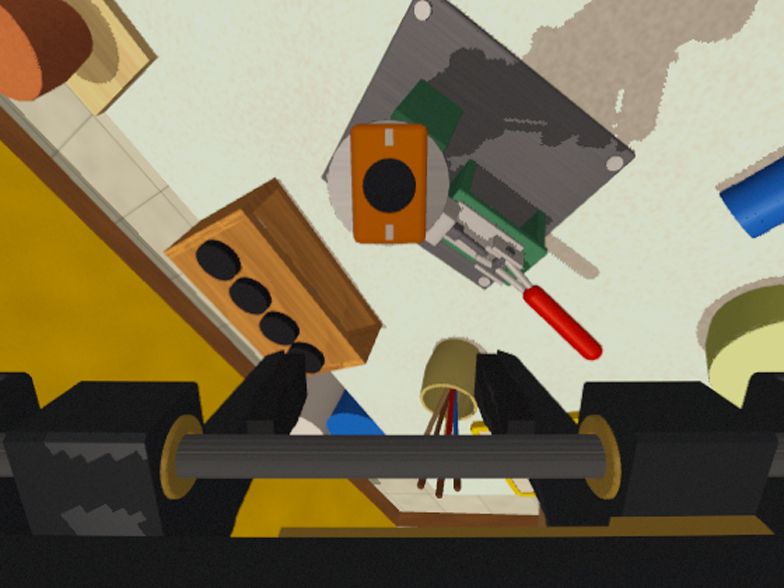

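View pics/s14.png

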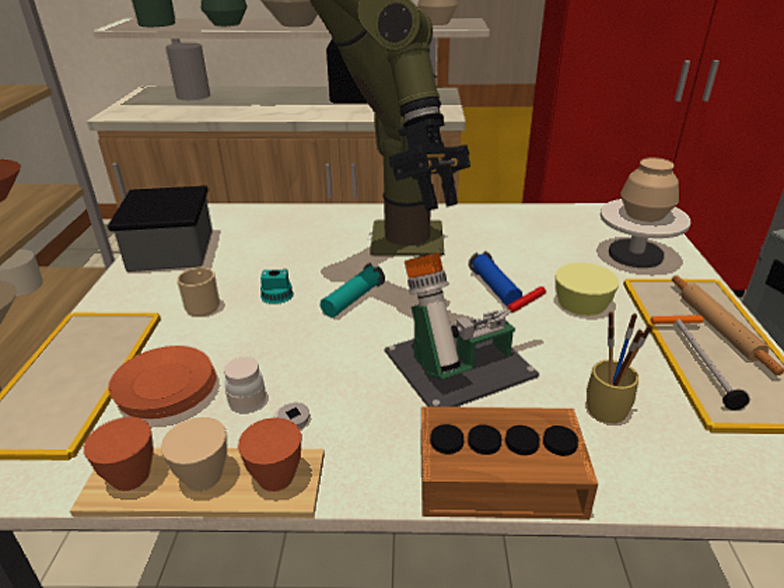

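```bash
python3 -c "
from plant import r
print(r.finish_job())"
```

```text
the job is handed in; nothing more can be done
None
```

The clamp is locked and the die cap is fitted and locked on the barrel's mouth. I handed the job in at about 37 s of the 72 s allowed; the hand-in gives no verdict.

**What I did**
- I pushed the red handle over to its stop.
- I gripped the orange cap and tilted the tool 30° to match the barrel by overreaching, because the interface has no tilt command.
- I lowered the cap with its lugs through the gaps and regripped it lower on its block. I then pushed it to the bottom (about 36 N), turned it clockwise about 76° to the stop (about 0.5 N m), and let it spring up.

**Last checks**

| Check | Measured | Wanted |
|---|---|---|
| Handle above level | 16.8° | 17° |
| Cap ceiling above mouth | 5.3 mm | 4 to 8 mm |
| Cap axis off barrel axis | about 0.4° and 0.7 mm | 0.1 rad (5.7°) and 4 mm |
| Cap x axis off the lock axis | about 0.1° | 0.21 rad (12°) |

- The gripper is well clear of everything, and the bystanders look untouched in the last scene picture.
- The pad force was not measured; I judged the clamp locked from the handle angle.
- The lock angle uses the red dots as seen before the cap went on, because the cap now hides them. It assumes the barrel did not turn in the clamp.

**What went wrong or disagreed**
- The fingertips were about 40 mm behind the TCP the state reports, in the camera pictures. The first push at the handle passed over it, and I corrected for this afterwards.
- The cap slipped about 27 mm in the fingers when first lifted. I fixed this by regripping it once it sat on the mouth.
- My first approach to the mouth ran two wrist joints to the edge of their range. I backed off and came in with the gripper turned by half a turn.

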